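# Clamp the bonded drone arms and close the curing guard

### The job

Slide the amber guard of the curing station fully open, stand every bonded drone-arm blank upright on the station's bed, and see that each has one orange spring clamp from the rail gripping the middle of its top edge, pushed well down over it. Spare clamps stay on the rail. Then slide the guard fully shut over the clamped blanks, without tipping a blank over or disturbing the other things on the bench.

Things in the scene. Friction and masses are not known exactly. Their poses are not given: they have to be found in the camera images.
- bed: fixed aluminium bed plate 270 (x) x 204 (y) mm, top 10 mm above the table; origin at its centre, table height. Yellow outlines for the blanks' feet at bed x = -80, 0, 80 mm (y = 0), long side along y. Fixed amber panel along the edge at y = -100 mm, up to 172 mm high. Guard tracks at x = +-137 mm, y -102 to 308 mm, 14 mm high.
- guard (a joint): slide of the amber guard hood along the tracks, m: 0 = fully shut over the bed, 0.2 = fully open (moved along bed +y, the bed free from above). Light friction of 1.5 N, stays where it is left.
- guard_handle (a point): centre of the red handle bar on the guard's roof: 110 mm along bed x, 14 mm wide (y), 16 mm tall, 216 mm above the table, 26 mm clear of the roof. Guard 278 (x) x 196 (y) mm, roof top at 182 mm, 178 mm clear inside, walls at +-x and +y, open at -y and below. At joint 0 the handle is over the bed's centre.
- rail: fixed clamp rail: upright aluminium strip 230 mm long (along its x), 10 mm thick (its y), top edge 70 mm above the table, on a base 240 x 90 x 12 mm. Origin: centre of the base's underside.
- blank1: bonded drone-arm blank (may be absent): upright black plate 90 mm long (own x), 10 mm thick (own y) with a yellow glue line along its edge, top edge 92 mm above the underside, fixed in a blue weighted foot 90 (x) x 54 (y) x 14 mm; one rigid piece, 0.2 to 0.45 kg. Origin: centre of the foot's underside, z up.
- blank2: bonded drone-arm blank (may be absent): upright black plate 90 mm long (own x), 10 mm thick (own y) with a yellow glue line along its edge, top edge 92 mm above the underside, fixed in a blue weighted foot 90 (x) x 54 (y) x 14 mm; one rigid piece, 0.2 to 0.45 kg. Origin: centre of the foot's underside, z up.
- blank3: bonded drone-arm blank (may be absent): upright black plate 90 mm long (own x), 10 mm thick (own y) with a yellow glue line along its edge, top edge 92 mm above the underside, fixed in a blue weighted foot 90 (x) x 54 (y) x 14 mm; one rigid piece, 0.2 to 0.45 kg. Origin: centre of the foot's underside, z up.
- clamp1: orange spring clamp like a big clothes peg, 24 mm wide along its hinge (own x); origin: hinge pin (10 mm thick). Starts closed on the rail, jaws down, pin 10 mm over the rail's edge. Two handles 5 to 41 mm above the pin: 51 mm over their tops at rest, 28 mm and parallel when squeezed along own y to the stop (12 N; use 25 N). This body is one half: leans 0.3 rad while squeezed.
- clamp1_pads (a point): point midway between the two black jaw pads, 25 mm below the pin when closed on a 10 mm plate. The pads hang from the pin to 36 mm below it, 5 mm thick each, 10 mm apart on a plate, about 25 mm apart when fully squeezed. A plate's edge can go in to 5 mm below the pin; 10 mm below is normal.
- jaw1 (a joint): jaw angle between the two halves of the clamp of this number, rad: 0 = closed on a 10 mm plate, 0.6 = fully squeezed open, -0.2 = closed on nothing
- clamp2: orange spring clamp like a big clothes peg, 24 mm wide along its hinge (own x); origin: hinge pin (10 mm thick). Starts closed on the rail, jaws down, pin 10 mm over the rail's edge. Two handles 5 to 41 mm above the pin: 51 mm over their tops at rest, 28 mm and parallel when squeezed along own y to the stop (12 N; use 25 N). This body is one half: leans 0.3 rad while squeezed.
- clamp2_pads (a point): point midway between the two black jaw pads, 25 mm below the pin when closed on a 10 mm plate. The pads hang from the pin to 36 mm below it, 5 mm thick each, 10 mm apart on a plate, about 25 mm apart when fully squeezed. A plate's edge can go in to 5 mm below the pin; 10 mm below is normal.
- jaw2 (a joint): jaw angle between the two halves of the clamp of this number, rad: 0 = closed on a 10 mm plate, 0.6 = fully squeezed open, -0.2 = closed on nothing
- clamp3: orange spring clamp like a big clothes peg, 24 mm wide along its hinge (own x); origin: hinge pin (10 mm thick). Starts closed on the rail, jaws down, pin 10 mm over the rail's edge. Two handles 5 to 41 mm above the pin: 51 mm over their tops at rest, 28 mm and parallel when squeezed along own y to the stop (12 N; use 25 N). This body is one half: leans 0.3 rad while squeezed.
- clamp3_pads (a point): point midway between the two black jaw pads, 25 mm below the pin when closed on a 10 mm plate. The pads hang from the pin to 36 mm below it, 5 mm thick each, 10 mm apart on a plate, about 25 mm apart when fully squeezed. A plate's edge can go in to 5 mm below the pin; 10 mm below is normal.
- jaw3 (a joint): jaw angle between the two halves of the clamp of this number, rad: 0 = closed on a 10 mm plate, 0.6 = fully squeezed open, -0.2 = closed on nothing
- spool: bystander, to be left alone: grey solder spool, 56 mm across, 40 mm tall, standing; origin under its centre.
- flux: bystander, to be left alone: white bottle with blue cap, 40 mm across, 110 mm tall, standing; origin under its centre.
- cup: bystander, to be left alone: black open cup, 68 mm across, 65 mm tall; origin under its centre.
- driver: bystander, to be left alone: screwdriver with green handle, 170 mm long, lying; origin mid-length
- meter: bystander, to be left alone: yellow multimeter lying flat, 140 x 75 x 35 mm; origin under its centre.
Mind the look-alikes: they are no part of the job. What is shaped like the blank1 but purple or red is not meant.

How it is judged (in metres and radians):
On the way, in this order (a step that is already met when the one before it is completed fails the run):
1. the guard is slid open (at least 180 of its 200 mm) (value of joint guard above 0.18 m), for 0.2 s.
2. every blank stands on the bed with a clamp gripping the middle of its top edge, the guard still open (at least 150 mm) (value of joint guard above 0.15 m and x of blank1 in the frame of bed between -0.108 and 0.108 m and y of blank1 in the frame of bed between -0.048 and 0.048 m and z of blank1 in the frame of bed between 0.005 and 0.016 m and angle between each of blank1, blank2, blank3's own z axis and vertical below 0.1 rad and ((x of clamp1_pads in the frame of blank1 between -0.022 and 0.022 m and y of clamp1_pads in the frame of blank1 between -0.009 and 0.009 m and z of clamp1_pads in the frame of blank1 between 0.062 and 0.089 m and angle between clamp1's own z axis and vertical below 0.3 rad and contact force between clamp1 and blank1 above 2 N) or (x of clamp2_pads in the frame of blank1 between -0.022 and 0.022 m and y of clamp2_pads in the frame of blank1 between -0.009 and 0.009 m and z of clamp2_pads in the frame of blank1 between 0.062 and 0.089 m and angle between clamp2's own z axis and vertical below 0.3 rad and contact force between clamp2 and blank1 above 2 N) or (x of clamp3_pads in the frame of blank1 between -0.022 and 0.022 m and y of clamp3_pads in the frame of blank1 between -0.009 and 0.009 m and z of clamp3_pads in the frame of blank1 between 0.062 and 0.089 m and angle between clamp3's own z axis and vertical below 0.3 rad and contact force between clamp3 and blank1 above 2 N)) and x of blank2 in the frame of bed between -0.108 and 0.108 m and y of blank2 in the frame of bed between -0.048 and 0.048 m and z of blank2 in the frame of bed between 0.005 and 0.016 m and ((x of clamp1_pads in the frame of blank2 between -0.022 and 0.022 m and y of clamp1_pads in the frame of blank2 between -0.009 and 0.009 m and z of clamp1_pads in the frame of blank2 between 0.062 and 0.089 m and angle between clamp1's own z axis and vertical below 0.3 rad and contact force between clamp1 and blank2 above 2 N) or (x of clamp2_pads in the frame of blank2 between -0.022 and 0.022 m and y of clamp2_pads in the frame of blank2 between -0.009 and 0.009 m and z of clamp2_pads in the frame of blank2 between 0.062 and 0.089 m and angle between clamp2's own z axis and vertical below 0.3 rad and contact force between clamp2 and blank2 above 2 N) or (x of clamp3_pads in the frame of blank2 between -0.022 and 0.022 m and y of clamp3_pads in the frame of blank2 between -0.009 and 0.009 m and z of clamp3_pads in the frame of blank2 between 0.062 and 0.089 m and angle between clamp3's own z axis and vertical below 0.3 rad and contact force between clamp3 and blank2 above 2 N)) and x of blank3 in the frame of bed between -0.108 and 0.108 m and y of blank3 in the frame of bed between -0.048 and 0.048 m and z of blank3 in the frame of bed between 0.005 and 0.016 m and ((x of clamp1_pads in the frame of blank3 between -0.022 and 0.022 m and y of clamp1_pads in the frame of blank3 between -0.009 and 0.009 m and z of clamp1_pads in the frame of blank3 between 0.062 and 0.089 m and angle between clamp1's own z axis and vertical below 0.3 rad and contact force between clamp1 and blank3 above 2 N) or (x of clamp2_pads in the frame of blank3 between -0.022 and 0.022 m and y of clamp2_pads in the frame of blank3 between -0.009 and 0.009 m and z of clamp2_pads in the frame of blank3 between 0.062 and 0.089 m and angle between clamp2's own z axis and vertical below 0.3 rad and contact force between clamp2 and blank3 above 2 N) or (x of clamp3_pads in the frame of blank3 between -0.022 and 0.022 m and y of clamp3_pads in the frame of blank3 between -0.009 and 0.009 m and z of clamp3_pads in the frame of blank3 between 0.062 and 0.089 m and angle between clamp3's own z axis and vertical below 0.3 rad and contact force between clamp3 and blank3 above 2 N))), for 0.3 s.
At the end, for the whole second after the job is handed in: Guard shut to within 8 mm; every blank upright at rest on the bed (centre within 48 mm of the bed's middle along the tracks, 108 mm across), gripped by one clamp within 22 mm of the middle of its top edge, pads' point 3 to 30 mm below that edge; every other clamp on the rail (value of joint guard below 0.008 m and velocity of joint guard between -0.01 and 0.01 m/s and x of blank1 in the frame of bed between -0.108 and 0.108 m and y of blank1 in the frame of bed between -0.048 and 0.048 m and z of blank1 in the frame of bed between 0.005 and 0.016 m and angle between each of blank1, blank2, blank3's own z axis and vertical below 0.1 rad and ((x of clamp1_pads in the frame of blank1 between -0.022 and 0.022 m and y of clamp1_pads in the frame of blank1 between -0.009 and 0.009 m and z of clamp1_pads in the frame of blank1 between 0.062 and 0.089 m and angle between clamp1's own z axis and vertical below 0.3 rad and contact force between clamp1 and blank1 above 2 N) or (x of clamp2_pads in the frame of blank1 between -0.022 and 0.022 m and y of clamp2_pads in the frame of blank1 between -0.009 and 0.009 m and z of clamp2_pads in the frame of blank1 between 0.062 and 0.089 m and angle between clamp2's own z axis and vertical below 0.3 rad and contact force between clamp2 and blank1 above 2 N) or (x of clamp3_pads in the frame of blank1 between -0.022 and 0.022 m and y of clamp3_pads in the frame of blank1 between -0.009 and 0.009 m and z of clamp3_pads in the frame of blank1 between 0.062 and 0.089 m and angle between clamp3's own z axis and vertical below 0.3 rad and contact force between clamp3 and blank1 above 2 N)) and x of blank2 in the frame of bed between -0.108 and 0.108 m and y of blank2 in the frame of bed between -0.048 and 0.048 m and z of blank2 in the frame of bed between 0.005 and 0.016 m and ((x of clamp1_pads in the frame of blank2 between -0.022 and 0.022 m and y of clamp1_pads in the frame of blank2 between -0.009 and 0.009 m and z of clamp1_pads in the frame of blank2 between 0.062 and 0.089 m and angle between clamp1's own z axis and vertical below 0.3 rad and contact force between clamp1 and blank2 above 2 N) or (x of clamp2_pads in the frame of blank2 between -0.022 and 0.022 m and y of clamp2_pads in the frame of blank2 between -0.009 and 0.009 m and z of clamp2_pads in the frame of blank2 between 0.062 and 0.089 m and angle between clamp2's own z axis and vertical below 0.3 rad and contact force between clamp2 and blank2 above 2 N) or (x of clamp3_pads in the frame of blank2 between -0.022 and 0.022 m and y of clamp3_pads in the frame of blank2 between -0.009 and 0.009 m and z of clamp3_pads in the frame of blank2 between 0.062 and 0.089 m and angle between clamp3's own z axis and vertical below 0.3 rad and contact force between clamp3 and blank2 above 2 N)) and x of blank3 in the frame of bed between -0.108 and 0.108 m and y of blank3 in the frame of bed between -0.048 and 0.048 m and z of blank3 in the frame of bed between 0.005 and 0.016 m and ((x of clamp1_pads in the frame of blank3 between -0.022 and 0.022 m and y of clamp1_pads in the frame of blank3 between -0.009 and 0.009 m and z of clamp1_pads in the frame of blank3 between 0.062 and 0.089 m and angle between clamp1's own z axis and vertical below 0.3 rad and contact force between clamp1 and blank3 above 2 N) or (x of clamp2_pads in the frame of blank3 between -0.022 and 0.022 m and y of clamp2_pads in the frame of blank3 between -0.009 and 0.009 m and z of clamp2_pads in the frame of blank3 between 0.062 and 0.089 m and angle between clamp2's own z axis and vertical below 0.3 rad and contact force between clamp2 and blank3 above 2 N) or (x of clamp3_pads in the frame of blank3 between -0.022 and 0.022 m and y of clamp3_pads in the frame of blank3 between -0.009 and 0.009 m and z of clamp3_pads in the frame of blank3 between 0.062 and 0.089 m and angle between clamp3's own z axis and vertical below 0.3 rad and contact force between clamp3 and blank3 above 2 N)) and height (world z) of each of clamp1_pads, clamp2_pads, clamp3_pads above 0.035 m and (horizontal distance between clamp1_pads and rail below 0.12 m or horizontal distance between clamp1_pads and bed below 0.14 m) and (horizontal distance between clamp2_pads and rail below 0.12 m or horizontal distance between clamp2_pads and bed below 0.14 m) and (horizontal distance between clamp3_pads and rail below 0.12 m or horizontal distance between clamp3_pads and bed below 0.14 m) and horizontal distance between clamp1_pads and clamp2_pads above 0.046 m and horizontal distance between each of clamp1_pads, clamp2_pads and clamp3_pads above 0.046 m and linear speed of each of blank1, blank2, blank3 below 0.02 m/s); the robot touches nothing.
It fails at once if a blank is tipped over (more than 45 degrees) (angle between any of blank1, blank2, blank3's own z axis and vertical above 0.78 rad).
It fails at once if a bystander is moved more than 50 mm (distance of any of spool, flux, cup, driver, meter from where it was at the start of the episode above 0.05 m).
Of blank1, blank2, blank3 only 2 to 3 are there at a start; the rules pass over those that are not, and their reading is None.
At some moment in a run one of blank1, blank2, blank3 may be knocked a few centimetres aside while the robot is not near it.
It also fails if it takes over 210 s, if anything falls off the work surface, if the arm or the gripper's body presses on something with over 40 N, if the wrist force passes 120 N, or if a joint passes its speed limit or range.

### The arm

A 7-joint arm with a two-finger parallel gripper is mounted at the origin on the work surface. World frame = base frame: x ahead of the robot, y to its left, z up, the work surface at z = 0. Lengths are in mm, angles in rad, forces in N, time in s.
With the tool pointing down it reaches from about 425 to 950 mm from the base axis. Payload 16.7 kg.
Tool frame: the origin (TCP) lies at the very end of the fingers, on their centre line; the grasp point (between the pads) lies 19 mm behind it; z points along the fingers, y is the direction in which the jaws open and shut (so a half turn about z gives the same grasp; the last joint's range is limited). The gripper opens to 94 mm and grips with 3 to 60 N. Pads are 16 mm wide; open, the fingers measure 119 mm over their backs; the gripper's body (75 mm by 177 mm) begins 78 mm behind the grasp point.
Start: joints at [1.173, 0.426, 0.074, 1.606, -0.034, 1.111, -0.067], TCP at [166.183, -654.185, 205.467] pointing down, gripper open.
Joint ranges: [-2.85, 2.85], [-0.5, 2.14], [-1.23, 1.37], [0.21, 2.46], [-1.02, 4.16], [0.16, 2.05], [-2.73, 2.73]. Speed limits (rad/s): [1.89, 1.89, 2.39, 2.39, 3.01, 3.01, 3.01].

### API

Orientations are given as a unit quaternion [w, x, y, z].
In Python, from station import r gives the robot as it stands.
- The arm moves only by the tool step_arm, never from a script. Its argument "steps" is one flat list of numbers, 7 for each row, row after row: the shift along the world's x, y, z in m, then the turn, a rotation vector about the world's x, y, z in rad, then the finger opening in m, from 0 to 0.094. In form: [dx, dy, dz, wx, wy, wz, jaw, dx, dy, dz, wx, wy, wz, jaw, ...]. A call has 1 to 12 rows; each row is the pose to reach, as a shift and turn from the pose measured when the call began; what a row does not reach only later rows make up. A row lasts 1/8 s, in which the tool goes at most 62.5 mm and 10.7 degrees, less where a joint would pass 70% of its speed; a pose out of reach is approached as far as the arm can. A call with a gripper value outside its range is refused whole. The fingers move at their own pace and stop on an object; "force" is the grip in N (left out, the last holds). Time passes only in rows, so rows that repeat a pose let the fingers close. It gives the time, the measured TCP pose, the force and the opening at its end, in the units of the state.
- r.get_obs(): the state, without advancing time (a new reading comes with each control period).
- r.snapshot(name): name is "scene" or "side" or "wrist"; returns a dict with "image" (420x560x3 uint8, red, green, blue), "intrinsics" (3x3 intrinsics, pixels), "extrinsics" (4x4, takes a point from world to camera coordinates). Camera axes: x right, y up, looking along -z (the intrinsics and any distortion apply to the point x, -y, -z); pixel columns grow to the right and rows downward; lengths in mm; the calibration is good to about 2 mm. A picture is of the moment at which its call begins. There is no depth.
- r.sign_off(): hands the job in, once; it reports no verdict.
The state is a dict: "clock": time; "qpos": joint angles; "qd": joint speeds; "joint_efforts": joint torques, N m; "position": TCP position; "ee_rot": TCP orientation; "wrist_force": force on the tool from outside, world axes, zero at the start; "wrist_torque": the same for the moment, N m; "opening": finger opening in mm.
Only numpy, scipy, OpenCV 4.12 (cv2) and the standard library are available. Lean on these libraries where they do the work, as an engineer would, in place of code of your own. Each camera call takes 0.05 s, during which the arm holds its last target.

## Working session

There is one attempt and no reset: what is moved stays moved. The work goes in short steps, Python scripts to look and compute and a tool call to move; the robot and the scene stay as the last step left them, time stands still between calls to the robot, and variables do not carry over. Pictures are saved under pics/ and viewed, and the job is handed in when it is done.

Besides the shell and the picture viewer there is one more tool, called after "Call:" as name(argument=value, ...), one argument or row to a line, values as JSON. step_arm: Moves the arm, as the interface text tells. Its arguments: {"type":"object","properties":{"steps":{"type":"array","items":{"type":"number"}},"force":{"type":"number"}},"required":["steps"]}

```bash
ls; mkdir -p pics; python3 - <<'E'
from station import r
import cv2
print(r.get_obs())
for n in ["scene","side","wrist"]:
    s=r.snapshot(n); cv2.imwrite(f"pics/{n}0.png",s["image"][:,:,::-1]); print(n,s["intrinsics"],s["extrinsics"])
E
```

```text
pics
{'clock': 0.0, 'qpos': array([ 1.1725209 ,  0.42676265,  0.07388395,  1.60662066, -0.03411544,
        1.11080127, -0.06709083]), 'qd': array([ 0.00138168, -0.00167052, -0.00143023,  0.00095278,  0.00247544,
        0.00100227, -0.00073572]), 'joint_efforts': array([-1.37443922e-04, -9.35813427e+01,  3.66686046e+00, -4.54182780e+01,
       -4.88256931e-02,  2.04029371e-02,  2.16999642e-04]), 'position': array([ 166.03809678, -653.79464868,  204.75013878]), 'ee_rot': array([-6.52367307e-04,  9.92277312e-01,  1.24037463e-01, -1.32296138e-04]), 'wrist_force': array([ 0.75992738, -0.61424787,  0.42641823]), 'wrist_torque': array([0.00300981, 0.03352453, 0.0012559 ]), 'opening': 94.01115620457371}
scene [[400.78629965   0.         283.99974179]
 [  0.         400.78629965 202.53185829]
 [  0.           0.           1.        ]] [[ 3.51286301e-01  9.36265225e-01  2.31560831e-03 -2.65176807e+01]
 [-5.98452984e-01  2.22635886e-01  7.69602033e-01  1.89263109e+02]
 [ 7.20036083e-01 -2.71736434e-01  6.38519655e-01 -1.34146709e+03]
 [ 0.00000000e+00  0.00000000e+00  0.00000000e+00  1.00000000e+00]]
side [[384.05075438   0.         274.06733523]
 [  0.         384.05075438 210.35568585]
 [  0.           0.           1.        ]] [[ 9.77247487e-01 -2.12052806e-01  4.57779304e-03 -4.85852497e+02]
 [ 1.50326823e-01  7.07685929e-01  6.90349529e-01 -7.57205786e+01]
 [-1.49630195e-01 -6.73954177e-01  7.23461521e-01 -1.01185633e+03]
 [ 0.00000000e+00  0.00000000e+00  0.00000000e+00  1.00000000e+00]]
wrist [[296.96081379   0.         278.89184364]
 [  0.         296.96081379 209.12072653]
 [  0.           0.           1.        ]] [[ 2.46969812e-01 -9.69023084e-01 -4.17085208e-04 -6.73993272e+02]
 [ 9.30881916e-01  2.37368498e-01 -2.77695976e-01  2.93806707e+01]
 [ 2.69192814e-01  6.81942659e-02  9.60668918e-01 -3.92532859e+02]
 [ 0.00000000e+00  0.00000000e+00  0.00000000e+00  1.00000000e+00]]
```

View pics/scene0.png

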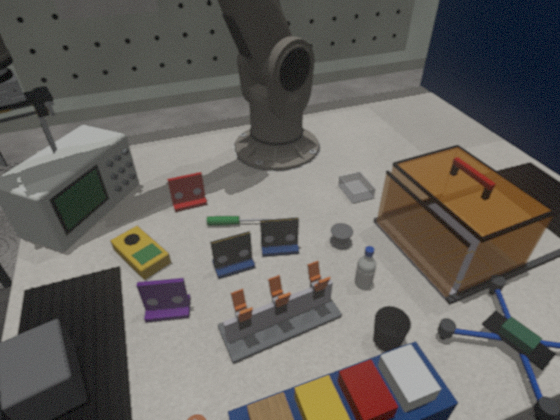

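View pics/side0.png

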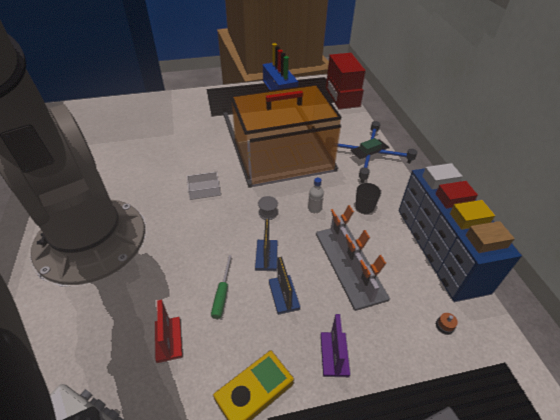

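View pics/wrist0.png

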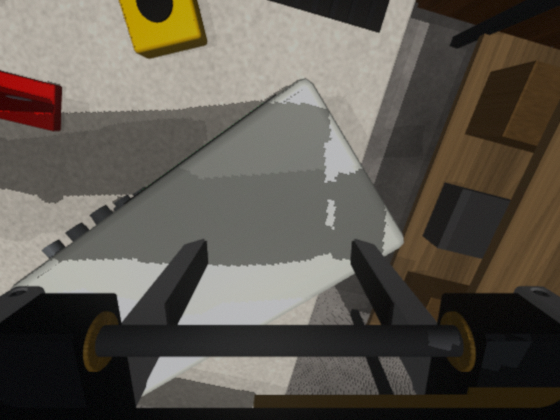

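The scene shows two blue-footed blanks at (233,253) and (280,236). The look-alikes are red (187,190) and purple (165,298). Clamps are at (241,305), (278,292), (317,278) and the guard handle at (473,177). Next I'll look at close crops.

```bash
cat > h.py <<'E'
import numpy as np, cv2
from station import r
from scipy.spatial.transform import Rotation as R
def snap(n,f=None):
    s=r.snapshot(n)
    if f: cv2.imwrite(f"pics/{f}.png",s["image"][:,:,::-1])
    return s
def proj(s,P):
    P=np.atleast_2d(np.array(P,float)); K=s["intrinsics"];E=s["extrinsics"]
    c=P@E[:3,:3].T+E[:3,3]; c=c*[1,-1,-1]
    u=c@K.T; return u[:,:2]/u[:,2:]
def ray(s,uv,z):
    K=s["intrinsics"];E=s["extrinsics"]
    d=np.linalg.inv(K)@[uv[0],uv[1],1]; d=d*[1,-1,-1]
    Rt=E[:3,:3]; o=-Rt.T@E[:3,3]; d=Rt.T@d
    return o+d*(z-o[2])/d[2]
def crop(s,x0,y0,x1,y1,k,f):
    im=s["image"][y0:y1,x0:x1,::-1]; cv2.imwrite(f"pics/{f}.png",cv2.resize(im,None,fx=k,fy=k,interpolation=cv2.INTER_CUBIC))
def tri(s1,p1,s2,p2):
    A=[]
    for s,p in((s1,p1),(s2,p2)):
        P=s["intrinsics"]@np.diag([1,-1,-1])@s["extrinsics"][:3]
        A+= [p[0]*P[2]-P[0],p[1]*P[2]-P[1]]
    v=np.linalg.svd(np.array(A))[2][-1]; return v[:3]/v[3]
E
python3 - <<'E'
from h import *
a=snap("scene");b=snap("side")
crop(a,200,200,350,360,5,"a1");crop(a,370,140,560,300,4,"a2")
crop(b,230,190,400,310,4,"b1");crop(b,210,80,350,190,5,"b2")
E
```

```text
(no output)
```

View pics/a1.png

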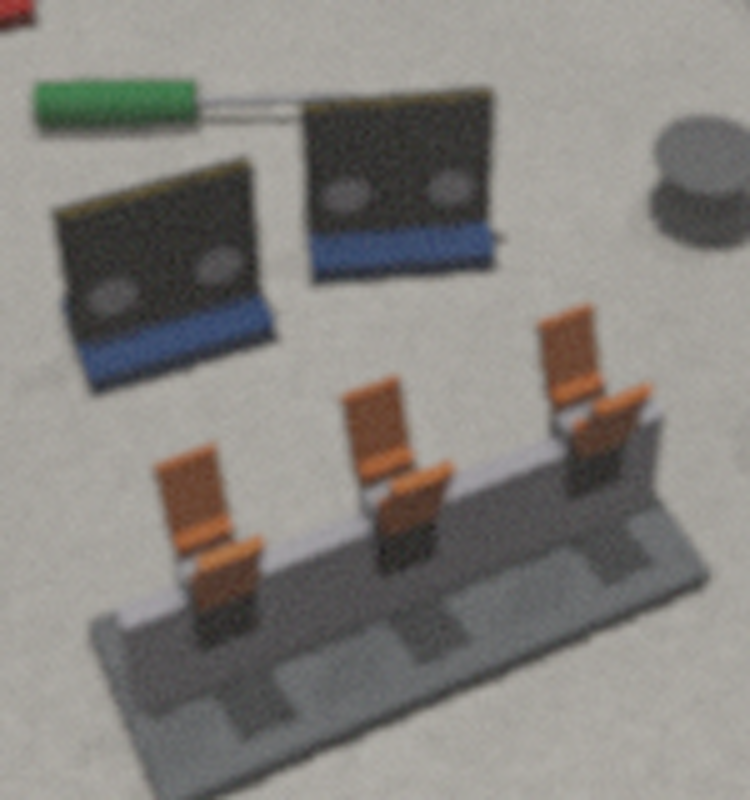

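View pics/a2.png

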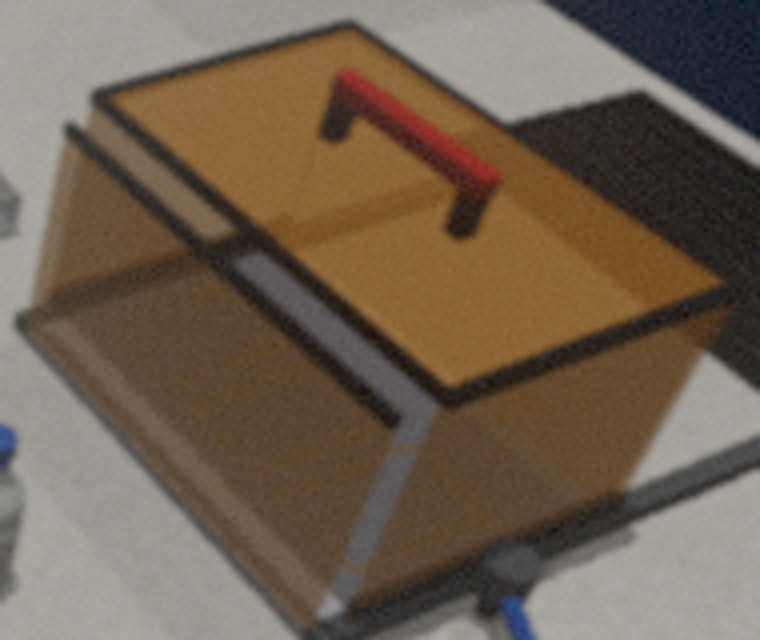

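View pics/b1.png

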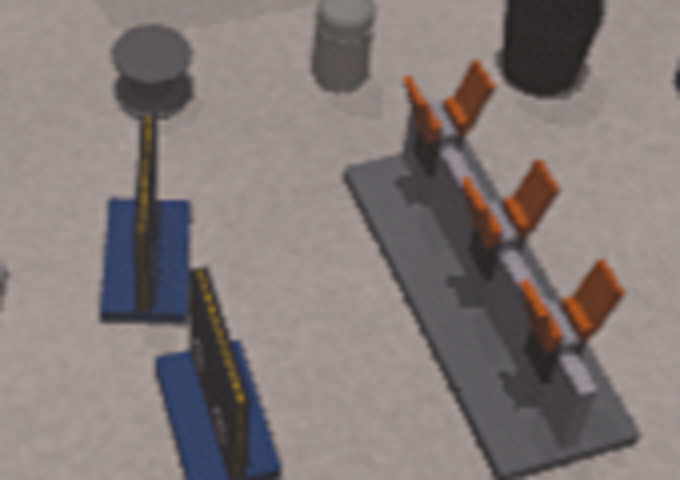

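View pics/b2.png

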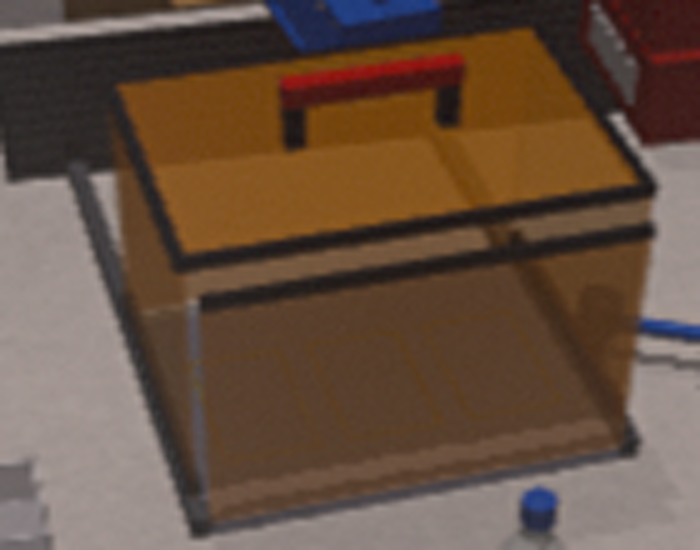

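```bash
cat >> h.py <<'E'
from scipy.optimize import least_squares
def fit(obs,x0):
    """obs: list of (snap, modelpt(3), uv) -> x,y,yaw"""
    def res(p):
        c,s_=np.cos(p[2]),np.sin(p[2]); o=[]
        for s,m,uv in obs:
            w=[p[0]+c*m[0]-s_*m[1],p[1]+s_*m[0]+c*m[1],m[2]]
            o+=list((proj(s,w)[0]-uv))
        return o
    q=least_squares(res,x0,x_scale=[100,100,1])
    return q.x,np.array(q.fun).reshape(-1,2).round(1)
E
python3 - <<'E'
from h import *
a=snap("scene");b=snap("side")
A=lambda u,v:(370+u/4,140+v/4); B=lambda u,v:(210+u/5,80+v/5)
for p,q in(((343,72),(282,80)),((497,180),(463,60))): print(tri(a,A(*p),b,B(*q)))
m=[(-139,-98,182),(-139,98,182),(139,98,182),(139,-98,182)]
o=[(a,m[i],A(*p)) for i,p in enumerate([(98,95),(352,22),(735,290),(447,400)])]+[(b,m[i],B(*p)) for i,p in enumerate([(183,267),(118,85),(530,30),(652,187)])]
print(fit(o,[700,400,0]))
A=lambda u,v:(200+u/5,200+v/5); B=lambda u,v:(230+u/4,190+v/4)
print("top1",ray(a,A(304,103),92),ray(a,A(493,90),92), tri(a,A(493,90),b,B(148,115)))
print("foot1",ray(a,A(315,282),0),ray(a,A(495,268),0),[ray(b,B(*p),0) for p in((102,322),(187,322))],[ray(b,B(*p),14) for p in((110,200),(190,200))])
print("top2",ray(a,A(55,210),92),ray(a,A(248,160),92),[ray(b,B(*p),92) for p in((200,270),(240,395))])
print("foot2",ray(a,A(95,390),0),ray(a,A(275,340),0))
# rail
print("rail",[ray(b,B(*p),12) for p in((345,172),(637,435))],[ray(a,A(*p),12) for p in((708,575),)])
# clamp tops: 
for p,q in(((185,455),(600,270)),((370,388),(540,165)),((566,315),(478,65))):pass
for n,(p1,p2),(q1,q2) in((1,((187,455),(230,550)),((528,285),(602,268))),(2,((370,388),(425,478)),((467,182),(540,165))),(3,((566,315),(622,400)),((408,80),(477,65)))):
  print(n,tri(a,A(*p1),b,B(*q1)),tri(a,A(*p2),b,B(*q2)))
E
```

```text
[525.21413464 236.14632009 222.36804727]
[633.15251578 244.05035815 220.20940301]
(array([5.79155211e+02, 2.37762779e+02, 5.89034348e-02]), array([[-2.2, -0.3],
       [-0.6,  0.1],
       [ 1.8,  0.1],
       [-0.3,  0.6],
       [-1.1, -1. ],
       [-2.3, -0.9],
       [ 1.6, -1.8],
       [ 1. , -0. ]]))
top1 [ 432.71987901 -191.09289569   92.        ] [ 454.70151882 -106.46364985   92.        ] [ 455.34113951 -107.26031316   91.88281624]
foot1 [ 4.58075554e+02 -1.97162967e+02  1.13686838e-13] [ 479.71895751 -113.07879841    0.        ] [array([ 4.09329075e+02, -1.89203640e+02, -1.13686838e-13]), array([ 460.49757473, -200.13660483,    0.        ])] [array([ 430.1024424 , -106.47482832,   14.        ]), array([ 480.75000379, -117.26668349,   14.        ])]
top2 [ 460.55886425 -313.17852545   92.        ] [ 459.8412286  -226.04429385   92.        ] [array([ 460.4882913 , -229.64317303,   92.        ]), array([ 462.95395413, -312.9048144 ,   92.        ])]
foot2 [ 4.85913547e+02 -3.11111825e+02 -1.13686838e-13] [ 486.0721976  -225.93066007    0.        ]
rail [array([ 586.41329372, -113.77731941,   12.        ]), array([ 693.58725235, -337.97763762,   12.        ])] [array([ 678.01243747, -100.48563241,   12.        ])]
1 [ 625.71374769 -296.62697399  117.37945738] [ 669.77642825 -293.26511647  115.73056517]
2 [ 618.42062547 -222.38156571  116.74088076] [ 664.23294512 -217.58496693  115.46895462]
3 [ 610.73476413 -138.1687725   116.42741851] [ 656.25281417 -134.72547731  115.61154389]
```

Measured and consistent with the given sizes: 
- **Bed:** (579,238), yaw 0.059.
- **Blanks:** (444,-151) and (460,-270).
- **Clamps:** around (648,-295), (641,-220) and (633,-136), with handle tops at z≈116-121.

There are two blue blanks. The red and purple ones are decoys, and I see none under the guard. I'll go to the handle first.

Call:
step_arm(
  steps=[0, 0, 0.1, 0, 0, 0, 0.094, 0.06, 0.06, 0.13, 0, 0, 0, 0.094, 0.394, 0.404, 0.13, 0, 0, -0.19, 0.094, 0.394, 0.404, 0.13, 0, 0, -0.19, 0.094, 0.394, 0.404, 0.13, 0, 0, -0.19, 0.094, 0.394, 0.404, 0.13, 0, 0, -0.19, 0.094, 0.394, 0.404, 0.13, 0, 0, -0.19, 0.094, 0.394, 0.404, 0.13, 0, 0, -0.19, 0.094, 0.394, 0.404, 0.13, 0, 0, -0.19, 0.094, 0.394, 0.404, 0.13, 0, 0, -0.19, 0.094, 0.394, 0.404, 0.13, 0, 0, -0.19, 0.094, 0.394, 0.404, 0.13, 0, 0, -0.19, 0.094],
  force=30,
)

```text
clock: 1.85
position: [560.7, -249.2, 335.1]
ee_rot: [-0.0, 1.0, 0.03, -0.0]
wrist_force: [-0.0, -0.2, 1.2]
opening: 94.1
```

```bash
python3 - <<'E'
from h import *
o=r.get_obs(); print(o["position"],o["ee_rot"],o["qpos"].round(2))
E
```

```text
[ 560.73081884 -249.16090942  335.07267033] [-3.02608723e-04  9.99536394e-01  3.04448302e-02 -1.31770051e-04] [ 0.47  0.25 -0.19  1.57  0.05  1.33 -1.24]
```

Call:
step_arm(
  steps=[0.018, 0.488, 0, 0, 0, 0, 0.094, 0.018, 0.488, 0, 0, 0, 0, 0.094, 0.018, 0.488, 0, 0, 0, 0, 0.094, 0.018, 0.488, 0, 0, 0, 0, 0.094, 0.018, 0.488, 0, 0, 0, 0, 0.094, 0.018, 0.488, 0, 0, 0, 0, 0.094, 0.018, 0.488, 0, 0, 0, 0, 0.094, 0.018, 0.488, 0, 0, 0, 0, 0.094, 0.018, 0.488, 0, 0, 0, 0, 0.094, 0.018, 0.488, 0, 0, 0, 0, 0.094, 0.018, 0.488, 0, 0, 0, 0, 0.094],
)

```text
clock: 3.22
position: [579.3, 236.5, 335.2]
ee_rot: [0.0, 1.0, 0.029, 0.0]
wrist_force: [0.8, -0.7, -0.0]
opening: 94.3
```

```bash
python3 - <<'E'
from h import *
o=r.get_obs(); print(o["position"],o["ee_rot"],o["qpos"].round(2))
snap("wrist","w1")
E
```

```text
[579.31719777 236.49664725 335.15332377] [1.32678785e-04 9.99580156e-01 2.89740303e-02 1.37531807e-05] [-0.12  0.3  -0.47  1.53  0.14  1.35 -2.12]
```

View pics/w1.png

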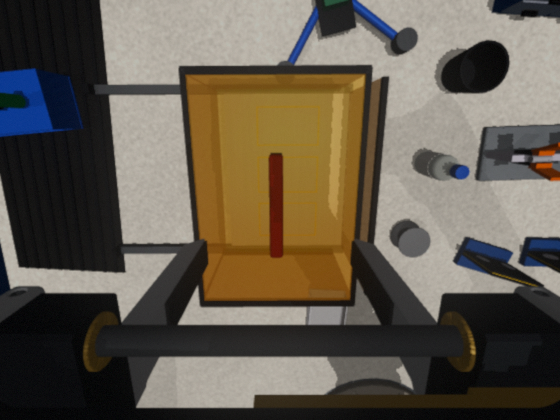

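The handle bar spans wrist pixels (276,155) to (276,255), centred between the fingers. I'll check it numerically.

```bash
python3 - <<'E'
from h import *
s=snap("wrist")
print(ray(s,(276,155),224),ray(s,(276,257),224)); p=r.get_obs()["position"];print(proj(s,p))
E
```

```text
[630.64494833 243.18727484 224.        ] [522.79387222 237.10249467 224.        ]
[[279.17207505 251.76419629]]
```

Call:
step_arm(
  steps=[-0.002, 0.003, -0.06, 0, 0, 0, 0.094, -0.002, 0.003, -0.11, 0, 0, 0, 0.094, -0.002, 0.003, -0.136, 0, 0, 0, 0.094, -0.002, 0.003, -0.136, 0, 0, 0, 0.094, -0.002, 0.003, -0.136, 0, 0, 0, 0.03, -0.002, 0.003, -0.136, 0, 0, 0, 0.01, -0.002, 0.003, -0.136, 0, 0, 0, 0.008, -0.002, 0.003, -0.136, 0, 0, 0, 0.008, -0.002, 0.003, -0.136, 0, 0, 0, 0.008, -0.002, 0.003, -0.136, 0, 0, 0, 0.008],
  force=20,
)

```text
clock: 4.58
position: [577.2, 240.2, 199.3]
ee_rot: [-0.0, 1.0, 0.029, 0.0]
wrist_force: [0.5, 0.4, 0.7]
opening: 37.3
```

Call:
step_arm(
  steps=[0, 0, 0, 0, 0, 0, 0.008, 0, 0, 0, 0, 0, 0, 0.008, 0, 0, 0, 0, 0, 0, 0.008, 0, 0, 0, 0, 0, 0, 0.008],
)

```text
clock: 5.08
position: [577.1, 240.2, 199.2]
ee_rot: [-0.0, 1.0, 0.029, 0.0]
wrist_force: [0.6, -0.9, -0.5]
opening: 13.5
```

Call:
step_arm(
  steps=[-0.001, 0.02, 0, 0, 0, 0, 0.008, -0.003, 0.05, 0, 0, 0, 0, 0.008, -0.005, 0.08, 0, 0, 0, 0, 0.008, -0.007, 0.11, 0, 0, 0, 0, 0.008, -0.008, 0.14, 0, 0, 0, 0, 0.008, -0.01, 0.17, 0, 0, 0, 0, 0.008, -0.011, 0.19, 0, 0, 0, 0, 0.008, -0.012, 0.198, 0, 0, 0, 0, 0.008, -0.012, 0.198, 0, 0, 0, 0, 0.008, -0.012, 0.198, 0, 0, 0, 0, 0.008],
)

```text
clock: 6.32
position: [565.7, 430.3, 198.9]
ee_rot: [0.006, 1.0, 0.027, -0.001]
wrist_force: [-13.3, -41.8, 22.2]
opening: 30.7
```

```bash
python3 - <<'E'
from h import *
o=r.get_obs(); print(o["position"],o["wrist_force"],o["opening"],o["qpos"].round(2))
a=snap("scene","a3"); crop(a,350,60,560,300,3,"a3c"); snap("side","b3")
E
```

```text
[565.72599068 430.29710357 198.85802619] [-13.2600305  -41.76876787  22.15107555] 30.749438359586716 [-0.42  0.54 -0.47  1.49  0.26  1.19 -2.46]
```

View pics/a3c.png

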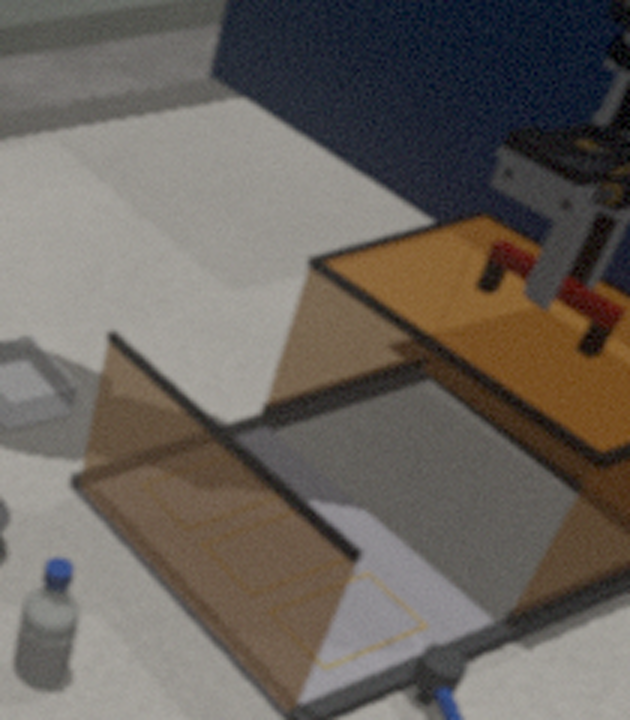

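View pics/b3.png

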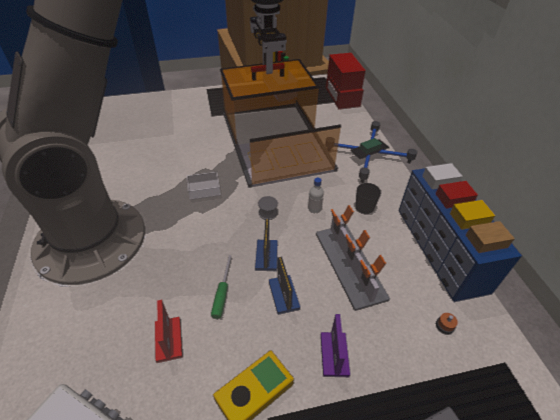

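```bash
python3 - <<'E'
from h import *
a=snap("scene");b=snap("side"); crop(b,200,40,350,190,5,"b4c")
A=lambda u,v:(350+u/3,60+v/3)
for p,z in(((312,262),182),((605,460),182),((497,243),224),((620,313),224)): print(ray(a,A(*p),z))
E
```

```text
[438.21022535 314.29338055 182.        ]
[711.05805974 334.75926503 182.        ]
[517.24332797 412.93347341 224.        ]
[623.56978404 421.63984889 224.        ]
```

View pics/b4c.png

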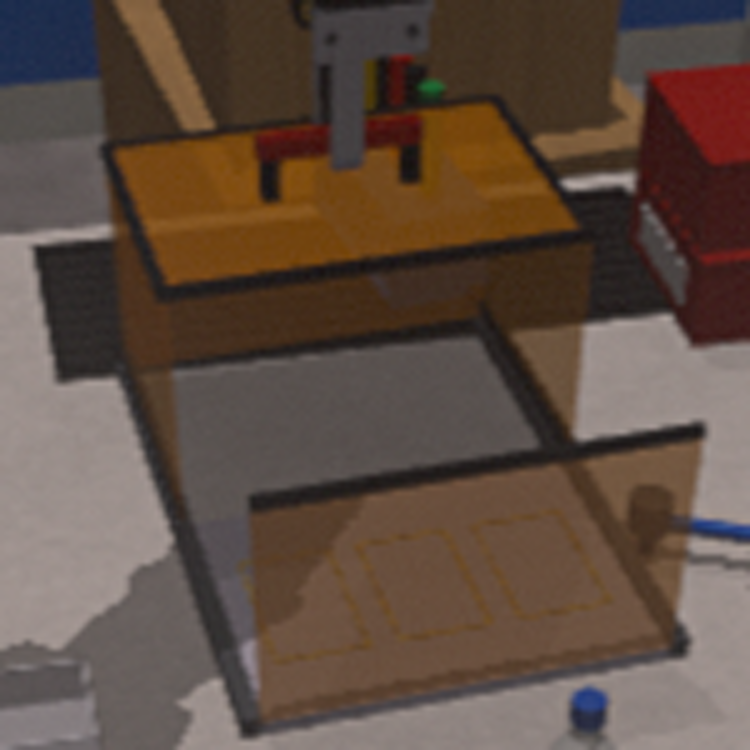

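```bash
python3 - <<'E'
from h import *
b=snap("side");a=snap("scene")
B=lambda u,v:(200+u/5,40+v/5);A=lambda u,v:(350+u/3,60+v/3)
for p in((358,540),(440,530),(492,625),(403,640),(478,523),(560,512),(608,598),(527,615)): print(ray(b,B(*p),10).round(0))
print("panel top",[ray(b,B(*p),172) for p in((250,500),(704,430))],[ray(a,A(*p),172) for p in((112,337),(357,555))])
print("track ends",[ray(b,B(*p),14) for p in((248,722),(680,640))],[ray(a,A(*p),14) for p in((77,482),)])
print("roof",[ray(b,B(*p),182) for p in((163,292),(590,235))])
E
```

```text
[548. 272.  10.]
[604. 272.  10.]
[612. 169.  10.]
[554. 167.  10.]
[630. 274.  10.]
[687. 274.  10.]
[692. 180.  10.]
[637. 174.  10.]
panel top [array([454.05390247, 109.10263785, 172.        ]), array([714.08418209, 121.54478958, 172.        ])] [array([461.59095766, 110.6292357 , 172.        ]), array([717.83257689, 128.12815016, 172.        ])]
track ends [array([446.05500419, 107.55049685,  14.        ]), array([721.65251662, 126.24471828,  14.        ])] [array([453.88939652, 111.04276621,  14.        ])]
roof [array([436.47788673, 313.14702668, 182.        ]), array([708.33597696, 326.43747984, 182.        ])]
```

The guard sat about 19 mm open at the start, since the panel and outlines put the bed centre at about (580,219). It is now against its open stop. I'll ease off, release and rise.

Call:
step_arm(
  steps=[0, -0.006, 0, 0, 0, 0, 0.04, 0, -0.009, 0, 0, 0, 0, 0.06, 0, -0.009, 0, 0, 0, 0, 0.094, 0, -0.009, 0, 0, 0, 0, 0.094, 0, -0.009, 0, 0, 0, 0, 0.094, 0, -0.009, 0.06, 0, 0, 0, 0.094, 0, -0.009, 0.12, 0, 0, 0, 0.094, 0, -0.009, 0.14, 0, 0, 0, 0.094],
)

```text
clock: 7.62
position: [566.2, 422.3, 343.1]
ee_rot: [0.004, 1.0, 0.027, 0.001]
wrist_force: [-0.1, -0.5, -0.1]
opening: 94.4
```

Call:
step_arm(
  steps=[0, -0.1, 0, 0, 0, 0.2, 0.094, -0.12, -0.573, 0, 0, 0, 1.263, 0.094, -0.12, -0.573, 0, 0, 0, 1.263, 0.094, -0.12, -0.573, 0, 0, 0, 1.263, 0.094, -0.12, -0.573, 0, 0, 0, 1.263, 0.094, -0.12, -0.573, 0, 0, 0, 1.263, 0.094, -0.12, -0.573, 0, 0, 0, 1.263, 0.094, -0.12, -0.573, 0, 0, 0, 1.263, 0.094, -0.12, -0.573, 0, 0, 0, 1.263, 0.094, -0.12, -0.573, 0, 0, 0, 1.263, 0.094, -0.12, -0.573, 0, 0, 0, 1.263, 0.094, -0.12, -0.573, 0, 0, 0, 1.263, 0.094],
)

```text
clock: 9.12
position: [446.2, -150.6, 342.8]
ee_rot: [0.003, 0.791, 0.612, 0.003]
wrist_force: [0.5, 0.3, 0.1]
opening: 94.2
```

```bash
python3 - <<'E'
from h import *
o=r.get_obs(); print(o["position"],o["ee_rot"].round(3),o["qpos"].round(2))
s=snap("wrist","w2");print(proj(s,o["position"]))
E
```

```text
[ 446.16805326 -150.55788457  342.80688789] [0.003 0.791 0.612 0.003] [ 0.5  -0.01 -0.31  1.84 -0.    1.29 -0.06]
[[278.9000536  252.30288315]]
```

View pics/w2.png

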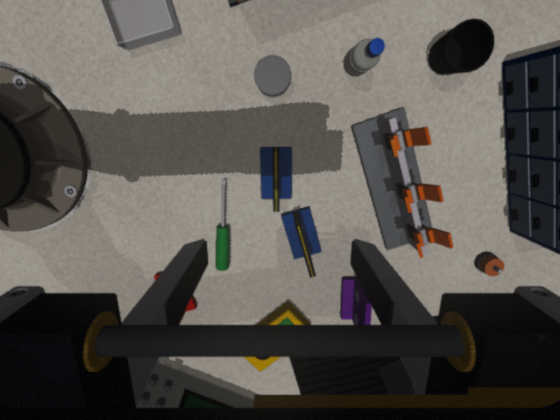

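Wrist view: blank A's top edge runs from (276,148) to (276,210), blank B's from (295,208) to (312,275). I'll localise both.

```bash
python3 - <<'E'
from h import *
s=snap("wrist"); crop(s,230,120,360,290,4,"w2c")
for p in((276,148),(276.5,210),(295,208),(312,275)): print(ray(s,p,92))
for p in((261,147),(291,148),(293,198),(261,198)): print(ray(s,p,14))
E
```

```text
[ 456.65562635 -102.88445441   92.        ]
[ 434.18282247 -192.21722471   92.        ]
[ 462.01098415 -196.20982714   92.        ]
[ 462.18881936 -312.59814809   92.        ]
[ 431.10061444 -100.88013028   14.        ]
[ 479.58225989 -115.1046189    14.        ]
[ 462.3251032  -200.25405443   14.        ]
[ 407.65335175 -186.04597575   14.        ]
```

View pics/w2c.png

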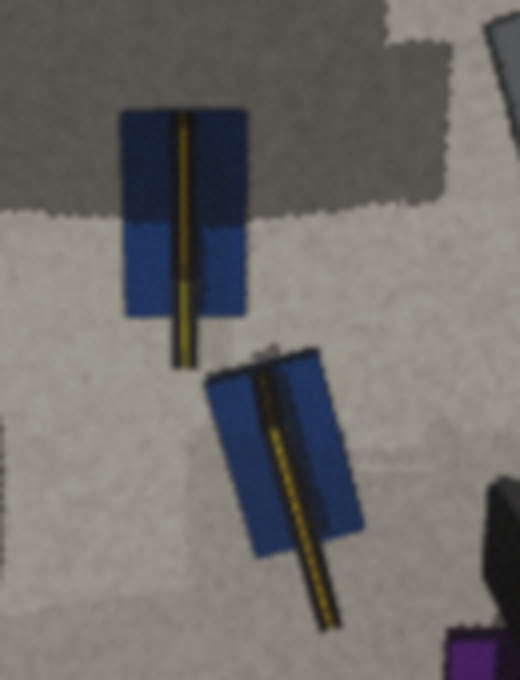

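Call:
step_arm(
  steps=[-0.001, 0.002, -0.06, 0, 0, 0, 0.094, -0.001, 0.002, -0.12, 0, 0, 0, 0.094, -0.001, 0.002, -0.18, 0, 0, 0, 0.094, -0.001, 0.002, -0.24, 0, 0, 0, 0.094, -0.001, 0.002, -0.28, 0, 0, 0, 0.094, -0.001, 0.002, -0.293, 0, 0, 0, 0.094, -0.001, 0.002, -0.293, 0, 0, 0, 0.05, -0.001, 0.002, -0.293, 0, 0, 0, 0.03, -0.001, 0.002, -0.293, 0, 0, 0, 0.005, -0.001, 0.002, -0.293, 0, 0, 0, 0.005, -0.001, 0.002, -0.293, 0, 0, 0, 0.005, -0.001, 0.002, -0.293, 0, 0, 0, 0.005],
  force=40,
)

```text
clock: 10.72
position: [445.6, -147.5, 50.1]
ee_rot: [0.003, 0.79, 0.613, 0.003]
wrist_force: [0.9, 0.1, 0.6]
opening: 37.9
```

Call:
step_arm(
  steps=[0, 0, 0, 0, 0, 0, 0.005, 0, 0, 0, 0, 0, 0, 0.005, 0, 0, 0, 0, 0, 0, 0.005, 0, 0, 0, 0, 0, 0, 0.005],
)

```text
clock: 11.22
position: [445.5, -147.4, 49.9]
ee_rot: [0.003, 0.79, 0.613, 0.003]
wrist_force: [0.1, 0.4, -2.4]
opening: 9.8
```

Call:
step_arm(
  steps=[0, 0, 0.03, 0, 0, 0, 0.005, 0, 0, 0.08, 0, 0, 0, 0.005, 0, 0, 0.14, 0, 0, 0, 0.005, 0, 0, 0.2, 0, 0, 0, 0.005, 0, 0, 0.2, 0, 0, 0, 0.005],
)

```text
clock: 11.85
position: [447.5, -147.9, 254.0]
ee_rot: [0.006, 0.79, 0.613, 0.005]
wrist_force: [-0.2, 0.2, -3.6]
opening: 9.6
```

Call:
step_arm(
  steps=[0.005, 0.03, 0, 0, 0, 0.05, 0.005, 0.013, 0.08, 0, 0, 0, 0.1, 0.005, 0.021, 0.13, 0, 0, 0, 0.15, 0.005, 0.028, 0.18, 0, 0, 0, 0.2, 0.005, 0.036, 0.23, 0, 0, 0, 0.25, 0.005, 0.043, 0.28, 0, 0, 0, 0.31, 0.005, 0.05, 0.32, 0, 0, 0, 0.31, 0.005, 0.055, 0.35, 0, 0, 0, 0.31, 0.005, 0.055, 0.361, 0, 0, 0, 0.31, 0.005, 0.055, 0.361, 0, 0, 0, 0.31, 0.005, 0.055, 0.361, 0, 0, 0, 0.31, 0.005],
)

```text
clock: 13.22
position: [502.3, 211.9, 253.6]
ee_rot: [0.005, 0.687, 0.727, 0.005]
wrist_force: [0.2, -0.6, -2.1]
opening: 9.8
```

```bash
python3 - <<'E'
from h import *
o=r.get_obs(); print(o["position"],o["ee_rot"].round(3),o["qpos"].round(2),o["wrist_force"])
s=snap("wrist","w3");snap("side","b5")
E
```

```text
[502.30066656 211.89887011 253.62610861] [0.005 0.687 0.727 0.005] [ 0.05  0.22 -0.65  1.82  0.16  1.14 -0.6 ] [ 0.19376086 -0.55968785 -2.06827724]
```

View pics/w3.png

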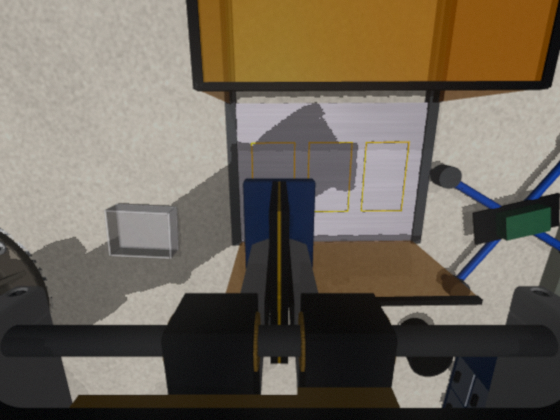

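View pics/b5.png

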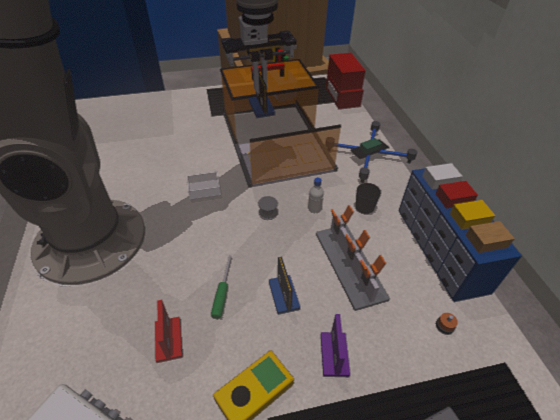

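Wrist view: outlines at the right (361-408, 141-212) and middle (309-353, 142-212). I'll refine the bed pose and the yaw.

```bash
python3 - <<'E'
from h import *
s=snap("wrist")
for p in((252,142),(296,142),(309,142),(353,143),(349,212),(365,141),(408,142),(402,212),(361,211)): print(ray(s,p,10).round(1))
print("bed corners",[ray(s,p,10).round(0) for p in((237,103),(425,101),(416,234))], "panel", [ray(s,p,172).round(0) for p in((480,299),)])
print("guard front",[ray(s,p,182).round(0) for p in((193,86),(558,83))])
q=r.get_obs()["ee_rot"]; M=R.from_quat(np.roll(q,-1)).as_matrix(); print(M[:,1],M[:,2])
E
```

```text
[466.  266.3  10. ]
[527.3 269.8  10. ]
[545.5 270.8  10. ]
[607.3 272.9  10. ]
[614.1 172.1  10. ]
[623.8 276.6  10. ]
[684.6 278.6  10. ]
[693.9 176.3  10. ]
[631.9 174.6  10. ]
bed corners [array([444., 316.,  10.]), array([698., 334.,  10.]), array([722., 142.,  10.])] panel [array([714., 133., 172.])]
guard front [array([430., 318., 182.]), array([720., 337., 182.])]
[0.99827896 0.05645597 0.01586924] [ 1.58456968e-02  8.64736765e-04 -9.99874075e-01]
```

Call:
step_arm(
  steps=[-0.002, 0.006, -0.04, 0, 0.016, 0, 0.005, -0.002, 0.006, -0.09, 0, 0.016, 0, 0.005, -0.002, 0.006, -0.13, 0, 0.016, 0, 0.005, -0.002, 0.006, -0.16, 0, 0.016, 0, 0.005, -0.002, 0.006, -0.178, 0, 0.016, 0, 0.005, -0.002, 0.006, -0.186, 0, 0.016, 0, 0.005, -0.002, 0.006, -0.191, 0, 0.016, 0, 0.005, -0.002, 0.006, -0.192, 0, 0.016, 0, 0.005, -0.002, 0.006, -0.192, 0, 0.016, 0, 0.005],
)

```text
clock: 14.5
position: [500.9, 218.2, 62.6]
ee_rot: [-0.0, 0.687, 0.727, 0.001]
wrist_force: [-0.4, 0.0, -2.2]
opening: 9.5
```

Call:
step_arm(
  steps=[0, 0, -0.0015, 0, 0, 0, 0.005, 0, 0, -0.003, 0, 0, 0, 0.005, 0, 0, -0.003, 0, 0, 0, 0.005],
)

```text
clock: 14.88
position: [501.2, 218.3, 59.8]
ee_rot: [0.0, 0.687, 0.727, 0.001]
wrist_force: [1.5, 0.7, -0.6]
opening: 9.9
```

Contact: the load has lifted off the wrist. I'll release and rise.

Call:
step_arm(
  steps=[0, 0, 0, 0, 0, 0, 0.03, 0, 0, 0, 0, 0, 0, 0.06, 0, 0, 0, 0, 0, 0, 0.09, 0, 0, 0, 0, 0, 0, 0.094, 0, 0, 0.05, 0, 0, 0, 0.094, 0, 0, 0.11, 0, 0, 0, 0.094, 0, 0, 0.17, 0, 0, 0, 0.094, 0, 0, 0.23, 0, 0, 0, 0.094, 0, 0, 0.26, 0, 0, 0, 0.094, 0, 0, 0.26, 0, 0, 0, 0.094],
)

```text
clock: 16.12
position: [501.9, 218.8, 322.1]
ee_rot: [0.001, 0.687, 0.727, 0.003]
wrist_force: [0.1, -0.3, -0.5]
opening: 93.9
```

```bash
python3 - <<'E'
from h import *
o=r.get_obs(); print(o["position"])
s=snap("wrist","w4");a=snap("scene","a6");b=snap("side","b6")
E
```

```text
[501.90780889 218.77192207 322.09741622]
```

View pics/w4.png

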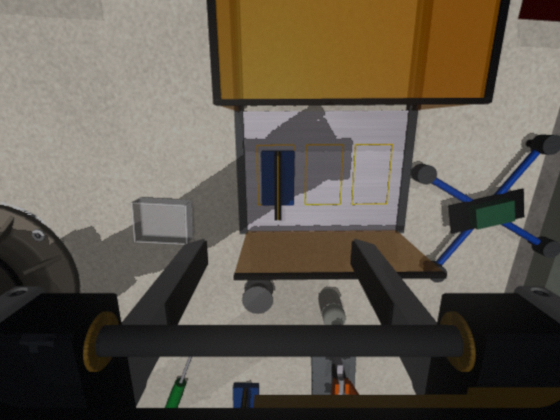

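View pics/b6.png

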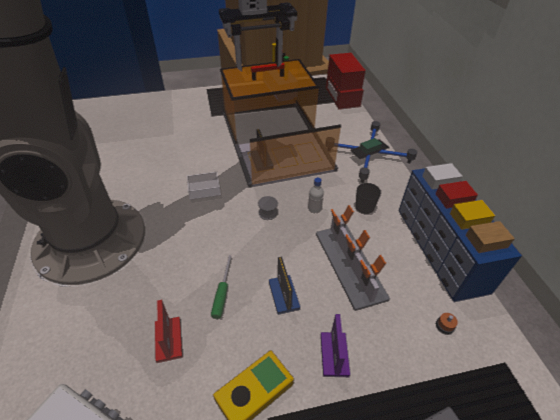

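Call:
step_arm(
  steps=[-0.041, -0.489, 0, 0, 0, -0.06, 0.094, -0.041, -0.489, 0, 0, 0, -0.06, 0.094, -0.041, -0.489, 0, 0, 0, -0.06, 0.094, -0.041, -0.489, 0, 0, 0, -0.06, 0.094, -0.041, -0.489, 0, 0, 0, -0.06, 0.094, -0.041, -0.489, 0, 0, 0, -0.06, 0.094, -0.041, -0.489, 0, 0, 0, -0.06, 0.094, -0.041, -0.489, 0, 0, 0, -0.06, 0.094, -0.041, -0.489, 0, 0, 0, -0.06, 0.094, -0.041, -0.489, 0, 0, 0, -0.06, 0.094],
)

```text
clock: 17.52
position: [459.5, -270.4, 317.6]
ee_rot: [-0.001, 0.708, 0.706, 0.0]
wrist_force: [0.3, 0.7, -0.1]
opening: 93.9
```

```bash
python3 - <<'E'
from h import *
o=r.get_obs(); print(o["position"],o["ee_rot"].round(3))
s=snap("wrist"); crop(s,200,120,340,270,4,"w5c"); a=snap("scene")
E
```

```text
[ 459.54383573 -270.44205806  317.62306046] [-0.001  0.708  0.706  0.   ]
```

View pics/w5c.png

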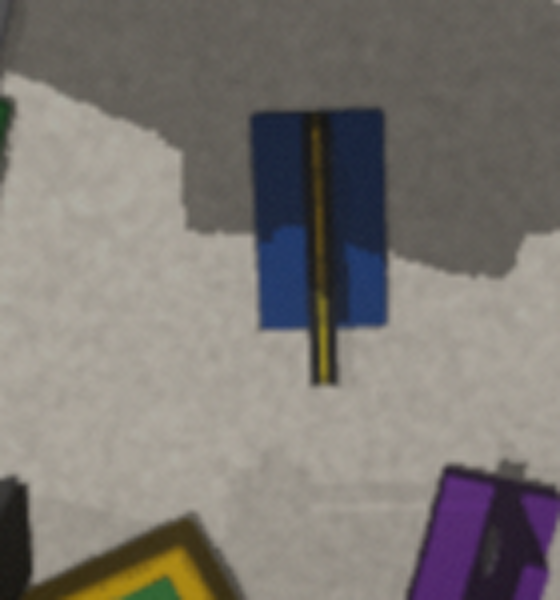

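```bash
python3 - <<'E'
from h import *
s=snap("wrist"); C=lambda u,v:(200+u/4,120+v/4)
for p in((315,112),(324,384)): print(ray(s,C(*p),92))
print([ray(s,C(*p),14).round(0) for p in((250,113),(384,110),(387,325),(261,328))])
E
```

```text
[ 459.90175619 -219.92128006   92.        ]
[ 463.00772463 -315.74532321   92.        ]
[array([ 434., -226.,   14.]), array([ 487., -225.,   14.]), array([ 490., -314.,   14.]), array([ 437., -315.,   14.])]
```

Call:
step_arm(
  steps=[0.002, 0.001, -0.06, 0, 0, 0.03, 0.094, 0.002, 0.001, -0.12, 0, 0, 0.03, 0.094, 0.002, 0.001, -0.18, 0, 0, 0.03, 0.094, 0.002, 0.001, -0.23, 0, 0, 0.03, 0.094, 0.002, 0.001, -0.26, 0, 0, 0.03, 0.094, 0.002, 0.001, -0.268, 0, 0, 0.03, 0.094, 0.002, 0.001, -0.268, 0, 0, 0.03, 0.05, 0.002, 0.001, -0.268, 0, 0, 0.03, 0.03, 0.002, 0.001, -0.268, 0, 0, 0.03, 0.005, 0.002, 0.001, -0.268, 0, 0, 0.03, 0.005, 0.002, 0.001, -0.268, 0, 0, 0.03, 0.005, 0.002, 0.001, -0.268, 0, 0, 0.03, 0.005],
  force=40,
)

```text
clock: 19.18
position: [462.0, -268.9, 50.6]
ee_rot: [-0.0, 0.697, 0.717, 0.0]
wrist_force: [0.3, -0.0, 0.2]
opening: 37.6
```

Call:
step_arm(
  steps=[0, 0, 0, 0, 0, 0, 0.005, 0, 0, 0, 0, 0, 0, 0.005, 0, 0, 0, 0, 0, 0, 0.005, 0, 0, 0, 0, 0, 0, 0.005],
)

```text
clock: 19.68
position: [461.8, -268.8, 50.3]
ee_rot: [-0.001, 0.697, 0.717, 0.0]
wrist_force: [0.1, -0.3, -5.4]
opening: 9.6
```

Call:
step_arm(
  steps=[0, 0, 0.03, 0, 0, 0, 0.005, 0, 0, 0.08, 0, 0, 0, 0.005, 0, 0, 0.14, 0, 0, 0, 0.005, 0, 0, 0.2, 0, 0, 0, 0.005, 0, 0, 0.2, 0, 0, 0, 0.005, 0, 0, 0.2, 0, 0, 0, 0.005],
)

```text
clock: 20.42
position: [461.2, -268.5, 249.2]
ee_rot: [-0.001, 0.697, 0.717, -0.0]
wrist_force: [-0.5, -0.1, -3.4]
opening: 9.9
```

Call:
step_arm(
  steps=[0.01, 0.03, 0, 0, 0, 0.03, 0.005, 0.03, 0.08, 0, 0, 0, 0.03, 0.005, 0.05, 0.13, 0, 0, 0, 0.03, 0.005, 0.075, 0.18, 0, 0, 0, 0.03, 0.005, 0.1, 0.23, 0, 0, 0, 0.03, 0.005, 0.12, 0.28, 0, 0, 0, 0.03, 0.005, 0.14, 0.33, 0, 0, 0, 0.03, 0.005, 0.16, 0.38, 0, 0, 0, 0.03, 0.005, 0.18, 0.43, 0, 0, 0, 0.03, 0.005, 0.195, 0.475, 0, 0, 0, 0.03, 0.005, 0.199, 0.494, 0, 0, 0, 0.03, 0.005, 0.199, 0.494, 0, 0, 0, 0.03, 0.005],
)

```text
clock: 21.92
position: [658.8, 227.8, 247.1]
ee_rot: [-0.002, 0.685, 0.729, -0.001]
wrist_force: [-0.2, -0.7, -3.6]
opening: 9.6
```

```bash
python3 - <<'E'
from h import *
o=r.get_obs(); print(o["position"],o["ee_rot"].round(3),o["qpos"].round(2),o["wrist_force"])
s=snap("wrist","w6")
M=R.from_quat(np.roll(o["ee_rot"],-1)).as_matrix(); print(M[:,1],M[:,2])
E
```

```text
[658.8012107  227.82576944 247.11676822] [-0.002  0.685  0.729 -0.001] [-0.08  0.48 -0.5   1.47  0.23  1.25 -0.54] [-0.24924938 -0.68666156 -3.58352962]
[ 0.99809357  0.06152329 -0.00490939] [-0.00502061  0.00165332 -0.99998603]
```

View pics/w6.png

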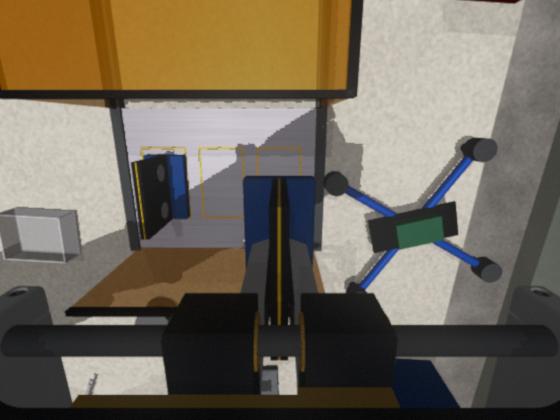

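Blank A stands on the left outline and blank B is over the right one. Lowering.

Call:
step_arm(
  steps=[0.001, -0.001, -0.04, 0, -0.005, 0, 0.005, 0.001, -0.001, -0.09, 0, -0.005, 0, 0.005, 0.001, -0.001, -0.13, 0, -0.005, 0, 0.005, 0.001, -0.001, -0.16, 0, -0.005, 0, 0.005, 0.001, -0.001, -0.175, 0, -0.005, 0, 0.005, 0.001, -0.001, -0.182, 0, -0.005, 0, 0.005, 0.001, -0.001, -0.186, 0, -0.005, 0, 0.005, 0.001, -0.001, -0.1875, 0, -0.005, 0, 0.005, 0.001, -0.001, -0.1875, 0, -0.005, 0, 0.005],
)

```text
clock: 23.1
position: [660.5, 225.1, 60.7]
ee_rot: [0.0, 0.686, 0.728, 0.001]
wrist_force: [-0.3, -0.3, -4.5]
opening: 10.0
```

Call:
step_arm(
  steps=[0, 0, -0.001, 0, 0, 0, 0.005, 0, 0, -0.002, 0, 0, 0, 0.005],
)

```text
clock: 23.35
position: [660.9, 225.2, 60.1]
ee_rot: [0.001, 0.686, 0.728, 0.001]
wrist_force: [-7.8, -4.9, 20.6]
opening: 9.8
```

Call:
step_arm(
  steps=[0, 0, 0.001, 0, 0, 0, 0.02, 0, 0, 0.001, 0, 0, 0, 0.05, 0, 0, 0.001, 0, 0, 0, 0.09, 0, 0, 0.001, 0, 0, 0, 0.094, 0, 0, 0.06, 0, 0, 0, 0.094, 0, 0, 0.12, 0, 0, 0, 0.094, 0, 0, 0.18, 0, 0, 0, 0.094, 0, 0, 0.24, 0, 0, 0, 0.094, 0, 0, 0.27, 0, 0, 0, 0.094, 0, 0, 0.27, 0, 0, 0, 0.094],
)

```text
clock: 24.6
position: [661.6, 225.8, 332.8]
ee_rot: [0.001, 0.686, 0.728, 0.003]
wrist_force: [0.4, 0.2, -0.4]
opening: 93.9
```

```bash
python3 - <<'E'
from h import *
s=snap("wrist","w7");crop(s,90,80,340,270,3,"w7c");a=snap("scene");crop(a,350,120,560,300,3,"a7c")
E
```

```text
(no output)
```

View pics/w7c.png

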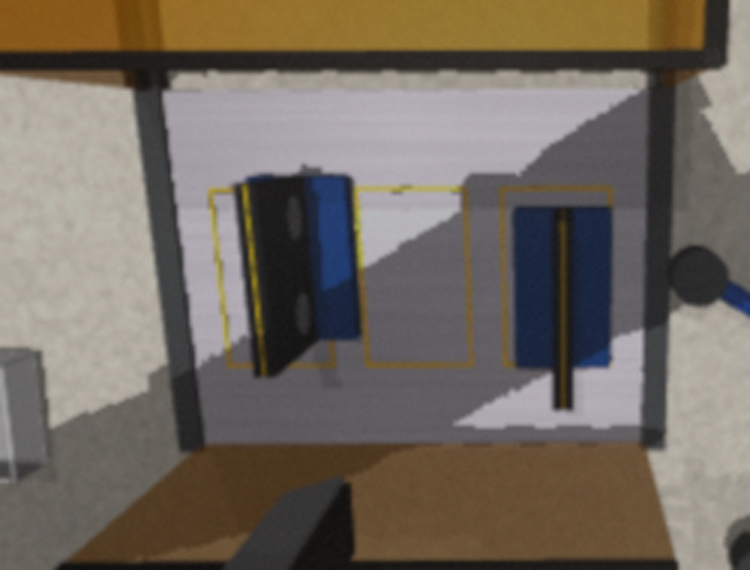

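View pics/a7c.png

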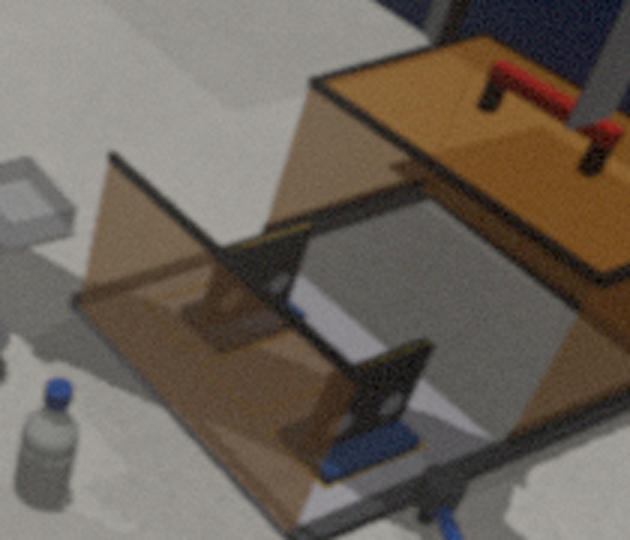

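```bash
python3 - <<'E'
from h import *
s=snap("wrist"); C=lambda u,v:(90+u/3,80+v/3)
bed=np.array([580,221]); c,s_=np.cos(.058),np.sin(.058); T=np.array([[c,s_],[-s_,c]])
f=lambda p,z:(T@(ray(s,C(*p),z)[:2]-bed)).round(1)
print("B foot",[f(p,24) for p in((514,208),(610,207),(610,366),(517,367))],"top",f((563,208),102),f((563,409),102))
print("A foot",[f(p,24) for p in((352,177),(361,338))],"top",f((242,187),102),f((263,376),102))
print("outl",[f(p,10) for p in((210,190),(228,366),(358,188),(368,366),(465,187),(473,364),(502,187),(612,187))])
E
```

```text
B foot [array([53.4, 40.7]), array([104.9,  41.4]), array([106.2, -46.7]), array([ 53.8, -47.4])] top [79.8 47.3] [ 79.9 -47.6]
A foot [array([-32.4,  56.8]), array([-33. , -30.8])] top [-63.7  56.2] [-62.4 -31.4]
outl [array([-113.8,   48.9]), array([-114.3,  -50.8]), array([-32.7,  50.2]), array([-33.2, -50.7]), array([25.9, 50.8]), array([ 27.6, -49.4]), array([46.2, 50.9]), array([106.5,  51. ])]
```

Blank A has been knocked: it is now at bed (-63,+12), from the (-80,0) I placed it at. It is upright and within limits, so I'll leave it. Blank B is at (80,-3). Now clamp 3.

Call:
step_arm(
  steps=[-0.028, -0.362, -0.03, 0, 0, 0.02, 0.094, -0.028, -0.362, -0.03, 0, 0, 0.02, 0.094, -0.028, -0.362, -0.03, 0, 0, 0.02, 0.094, -0.028, -0.362, -0.03, 0, 0, 0.02, 0.094, -0.028, -0.362, -0.03, 0, 0, 0.02, 0.094, -0.028, -0.362, -0.03, 0, 0, 0.02, 0.094, -0.028, -0.362, -0.03, 0, 0, 0.02, 0.094, -0.028, -0.362, -0.03, 0, 0, 0.02, 0.094, -0.028, -0.362, -0.03, 0, 0, 0.02, 0.094],
)

```text
clock: 25.88
position: [632.6, -135.4, 298.5]
ee_rot: [-0.0, 0.678, 0.735, 0.001]
wrist_force: [1.4, 0.5, 0.0]
opening: 94.3
```

```bash
python3 - <<'E'
from h import *
o=r.get_obs(); print(o["position"],o["ee_rot"].round(4),o["qpos"].round(2))
s=snap("wrist","w8");crop(s,210,90,360,300,3,"w8c");print(proj(s,o["position"]))
E
```

```text
[ 632.63041411 -135.37097656  298.47028372] [-1.000e-04  6.777e-01  7.354e-01  6.000e-04] [ 0.42  0.34 -0.41  1.54  0.14  1.29  0.08]
[[278.59302715 252.33740844]]
```

View pics/w8c.png

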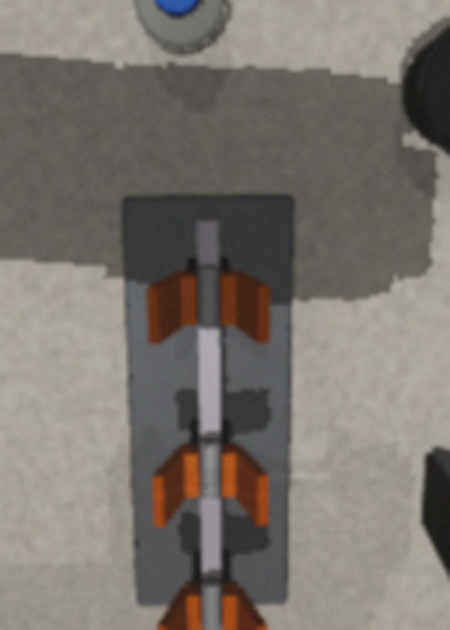

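```bash
python3 - <<'E'
from h import *
s=snap("wrist"); C=lambda u,v:(210+u/3,90+v/3)
for u,v in((149,287),(150,342),(269,285),(269,340),(153,472),(153,526),(268,470),(268,525)): print(ray(s,C(u,v),120).round(1))
print([ray(s,C(u,v),80).round(1) for u,v in((208,270),(208,325))],"rail",[ray(s,C(u,v),70).round(1) for u,v in((207,220),(209,390),(211,550))])
E
```

```text
[ 608.9 -129.4  120. ]
[ 610.8 -152.6  120. ]
[ 657.8 -124.5  120. ]
[ 660.2 -147.7  120. ]
[ 615.9 -211.1  120. ]
[ 617.6 -236.9  120. ]
[ 665.7 -206.   120. ]
[ 668.4 -232.2  120. ]
[array([ 633.1, -127.8,   80. ]), array([ 635.2, -153.3,   80. ])] rail [array([ 630.9, -106.6,   70. ]), array([ 638.6, -188. ,   70. ]), array([ 646.8, -273.4,   70. ])]
```

Call:
step_arm(
  steps=[0.002, -0.0035, -0.06, 0, 0, 0.014, 0.094, 0.002, -0.0035, -0.12, 0, 0, 0.014, 0.094, 0.002, -0.0035, -0.17, 0, 0, 0.014, 0.094, 0.002, -0.0035, -0.2, 0, 0, 0.014, 0.094, 0.002, -0.0035, -0.2075, 0, 0, 0.014, 0.094, 0.002, -0.0035, -0.2075, 0, 0, 0.014, 0.094, 0.002, -0.0035, -0.2075, 0, 0, 0.014, 0.06, 0.002, -0.0035, -0.2075, 0, 0, 0.014, 0.04, 0.002, -0.0035, -0.2075, 0, 0, 0.014, 0.02, 0.002, -0.0035, -0.2075, 0, 0, 0.014, 0.02, 0.002, -0.0035, -0.2075, 0, 0, 0.014, 0.02, 0.002, -0.0035, -0.2075, 0, 0, 0.014, 0.02],
  force=25,
)

```text
clock: 27.48
position: [634.7, -139.1, 91.2]
ee_rot: [0.0, 0.673, 0.74, 0.001]
wrist_force: [0.1, 0.6, -0.6]
opening: 37.8
```

Call:
step_arm(
  steps=[0, 0, 0, 0, 0, 0, 0.02, 0, 0, 0, 0, 0, 0, 0.02, 0, 0, 0, 0, 0, 0, 0.02, 0, 0, 0, 0, 0, 0, 0.02, 0, 0, 0, 0, 0, 0, 0.02, 0, 0, 0, 0, 0, 0, 0.02],
)

```text
clock: 28.22
position: [634.7, -139.2, 91.9]
ee_rot: [0.0, 0.673, 0.74, 0.001]
wrist_force: [-5.5, 0.6, 10.7]
opening: 27.2
```

```bash
python3 - <<'E'
from h import *
a=snap("scene");crop(a,210,230,360,370,4,"a9c");b=snap("side");crop(b,300,170,420,310,4,"b9c")
E
```

```text
(no output)
```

View pics/a9c.png

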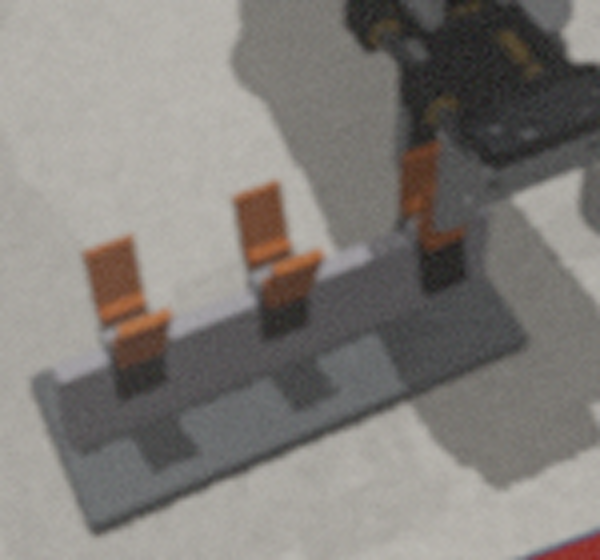

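View pics/b9c.png

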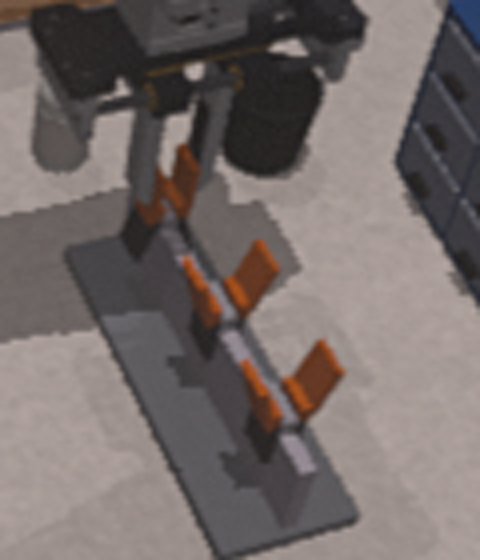

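Call:
step_arm(
  steps=[0, 0, 0.01, 0, 0, 0, 0.02, 0, 0, 0.03, 0, 0, 0, 0.02, 0, 0, 0.07, 0, 0, 0, 0.02, 0, 0, 0.12, 0, 0, 0, 0.02, 0, 0, 0.16, 0, 0, 0, 0.02, 0, 0, 0.19, 0, 0, 0, 0.02, 0, 0, 0.19, 0, 0, 0, 0.02],
)

```text
clock: 29.2
position: [635.9, -139.1, 285.8]
ee_rot: [0.002, 0.673, 0.74, 0.002]
wrist_force: [-0.2, 0.1, -1.3]
opening: 27.4
```

```bash
python3 - <<'E'
from h import *
a=snap("scene");b=snap("side");crop(a,250,120,420,260,4,"a10c");crop(b,270,80,420,230,4,"b10c")
print(r.get_obs()["position"],proj(a,r.get_obs()["position"]))
E
```

```text
[ 634.61782344 -139.10439866  282.36327003] [[324.1911855  205.05057384]]
```

View pics/a10c.png

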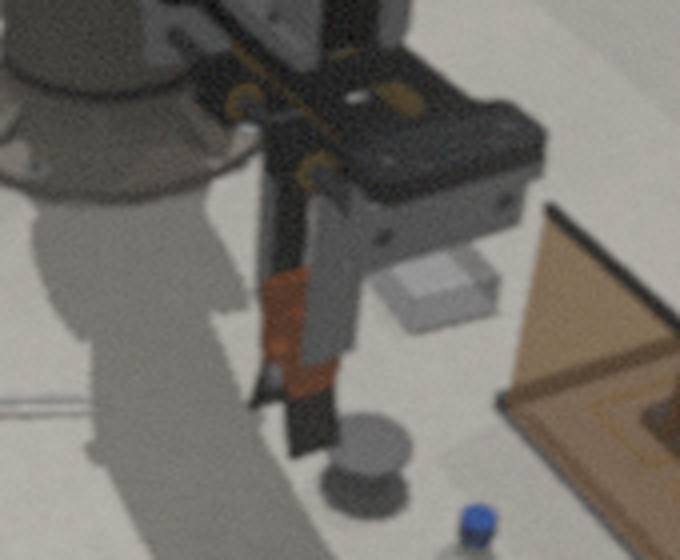

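View pics/b10c.png

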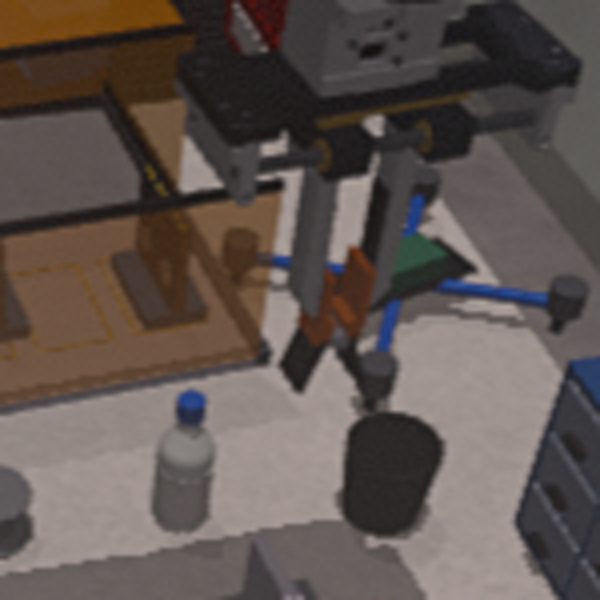

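Call:
step_arm(
  steps=[0.025, 0.03, 0.01, 0, 0, -0.038, 0.02, 0.025, 0.08, 0.01, 0, 0, -0.038, 0.02, 0.025, 0.13, 0.01, 0, 0, -0.038, 0.02, 0.025, 0.18, 0.01, 0, 0, -0.038, 0.02, 0.025, 0.23, 0.01, 0, 0, -0.038, 0.02, 0.025, 0.28, 0.01, 0, 0, -0.038, 0.02, 0.025, 0.33, 0, 0, 0, -0.038, 0.02, 0.025, 0.355, -0.01, 0, 0, -0.038, 0.02, 0.025, 0.362, -0.02, 0, 0, -0.038, 0.02, 0.025, 0.362, -0.03, 0, 0, -0.038, 0.02, 0.025, 0.362, -0.03, 0, 0, -0.038, 0.02],
)

```text
clock: 30.68
position: [659.6, 220.8, 251.2]
ee_rot: [0.0, 0.687, 0.726, -0.0]
wrist_force: [-0.0, 0.7, 0.0]
opening: 26.9
```

```bash
python3 - <<'E'
from h import *
o=r.get_obs(); print(o["position"],o["ee_rot"].round(4),o["opening"])
a=snap("wrist","w11");s=snap("side");crop(s,210,40,350,190,4,"b11c");a=snap("scene");crop(a,350,80,560,280,3,"a11c")
E
```

```text
[659.60570012 220.8069516  251.23316749] [ 4.000e-04  6.872e-01  7.264e-01 -3.000e-04] 26.858771129780514
```

View pics/w11.png

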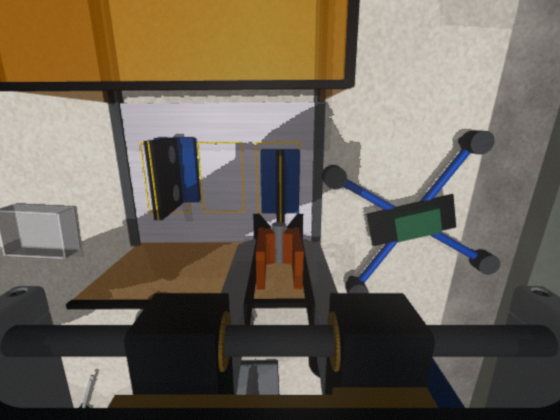

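View pics/b11c.png

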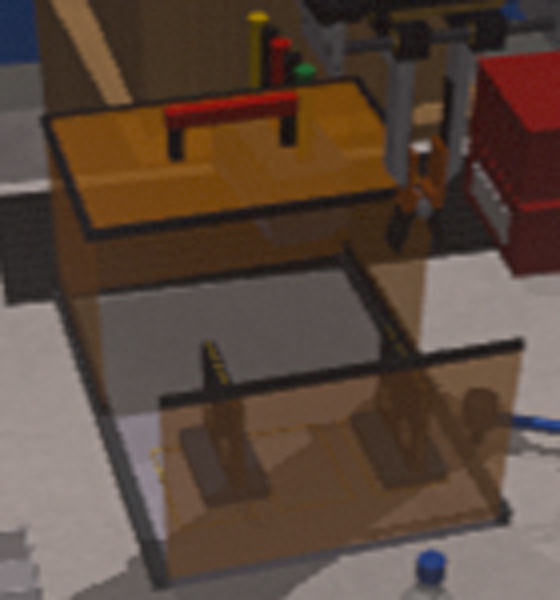

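View pics/a11c.png

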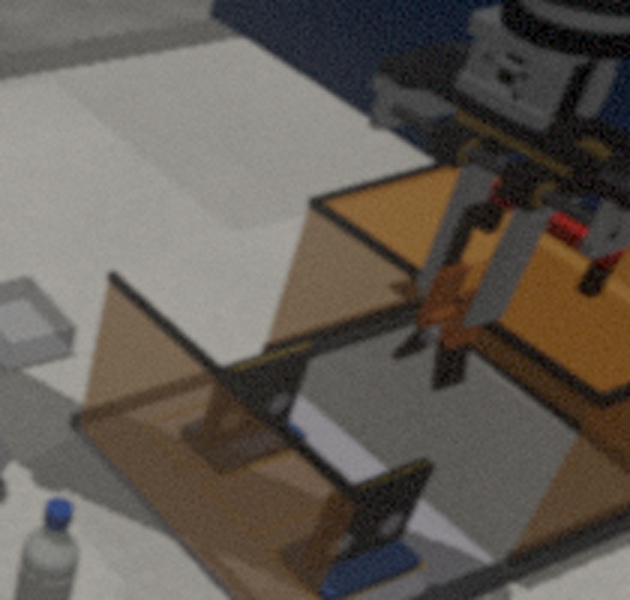

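The clamp is open, centred about (280,245) in the wrist view, and blank B's foot is at (261-299, 150-214). I'll check the lateral alignment.

```bash
python3 - <<'E'
from h import *
s=snap("wrist"); crop(s,230,130,330,310,4,"w11c")
print([ray(s,p,24).round(1) for p in((261,150),(299,150),(299,213.5),(263,214))], ray(s,(280.5,150.5),102),ray(s,(280.5,200),102))
E
```

```text
[array([634. , 267.1,  24. ]), array([685.4, 270. ,  24. ]), array([692.2, 180.2,  24. ]), array([640.5, 176.5,  24. ])] [659.40938079 274.66240548 102.        ] [662.66905025 218.68564587 102.        ]
```

View pics/w11c.png

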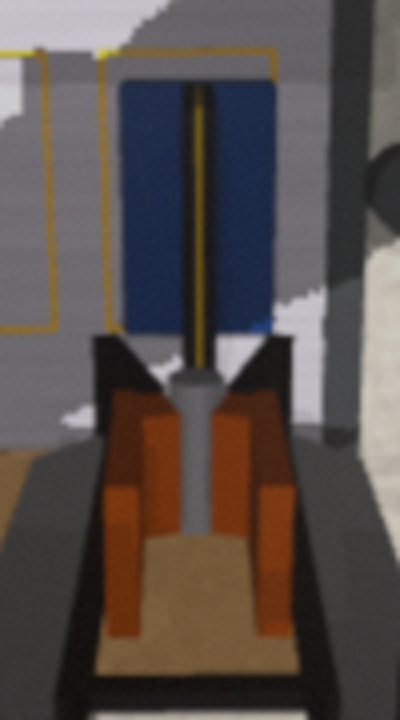

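Call:
step_arm(
  steps=[0.0025, 0.0025, -0.03, 0, 0, 0, 0.02, 0.0025, 0.0025, -0.06, 0, 0, 0, 0.02, 0.0025, 0.0025, -0.075, 0, 0, 0, 0.02, 0.0025, 0.0025, -0.08, 0, 0, 0, 0.02, 0.0025, 0.0025, -0.08, 0, 0, 0, 0.02],
)

```text
clock: 31.5
position: [662.9, 224.6, 173.7]
ee_rot: [0.001, 0.687, 0.727, 0.001]
wrist_force: [0.0, 0.5, 0.7]
opening: 27.0
```

```bash
python3 - <<'E'
from h import *
print(r.get_obs()["position"],r.get_obs()["wrist_force"])
s=snap("wrist"); crop(s,230,130,330,310,4,"w12c");a=snap("scene");crop(a,430,120,560,280,4,"a12c");b=snap("side");crop(b,260,60,350,170,5,"b12c")
E
```

```text
[662.86901403 224.61210912 173.70615573] [0.0476719  0.48674725 0.68876147]
```

View pics/w12c.png

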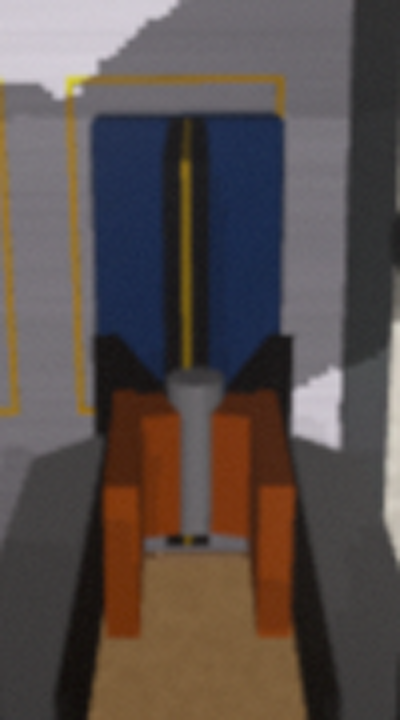

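View pics/a12c.png

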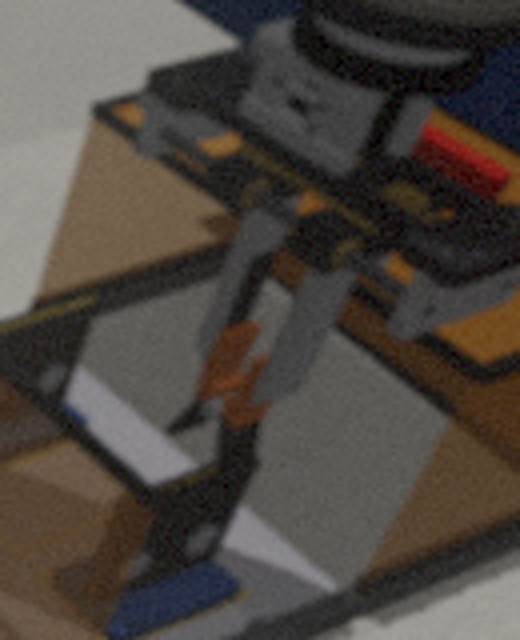

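View pics/b12c.png

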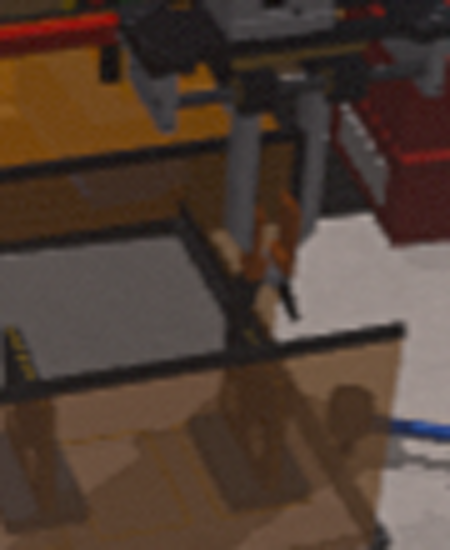

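```bash
python3 - <<'E'
from h import *
s=snap("wrist"); E=s["extrinsics"]; print(-E[:3,:3].T@E[:3,3])
C=lambda u,v:(230+u/4,130+v/4)
for p in((186,125),(187,365),(184,540)): print(ray(s,C(*p),102))
print(ray(s,C(195,380),162.7),ray(s,C(195,540),162.7),r.get_obs()["position"])
E
```

```text
[657.7324394  306.34540187 354.19885647]
[658.55039753 275.44579384 102.        ]
[661.69042822 222.14531813 102.        ]
[663.35451667 179.07625031 102.        ]
[662.24724243 239.79664303 162.7       ] [663.95089121 209.81458861 162.7       ] [662.91196873 224.71523734 173.8855227 ]
```

Call:
step_arm(
  steps=[-0.0015, -0.001, -0.015, 0, 0, 0, 0.02, -0.0015, -0.001, -0.03, 0, 0, 0, 0.02, -0.0015, -0.001, -0.04, 0, 0, 0, 0.02, -0.0015, -0.001, -0.047, 0, 0, 0, 0.02, -0.0015, -0.001, -0.051, 0, 0, 0, 0.02, -0.0015, -0.001, -0.051, 0, 0, 0, 0.02],
)

```text
clock: 32.45
position: [661.8, 223.8, 124.0]
ee_rot: [0.001, 0.687, 0.727, 0.002]
wrist_force: [-4.3, -2.2, 10.1]
opening: 27.2
```

```bash
python3 - <<'E'
from h import *
print(r.get_obs()["position"],r.get_obs()["wrist_force"])
s=snap("wrist"); crop(s,230,130,330,310,4,"w13c");a=snap("scene");crop(a,430,120,560,280,4,"a13c");b=snap("side");crop(b,260,60,350,170,5,"b13c")
E
```

```text
[661.75570717 223.81997234 123.98531316] [-4.32428913 -2.21778478 10.13295034]
```

View pics/w13c.png

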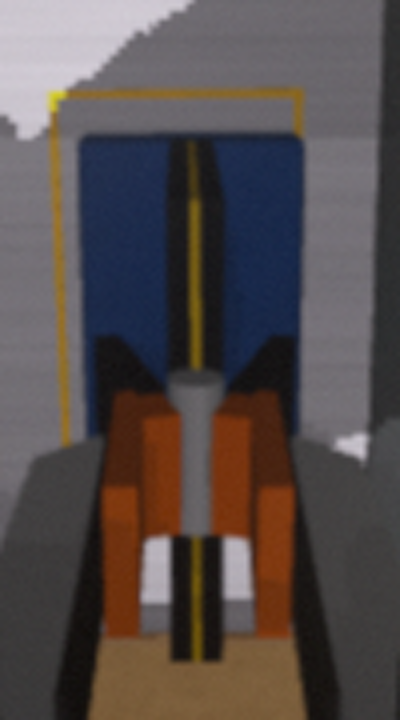

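View pics/a13c.png

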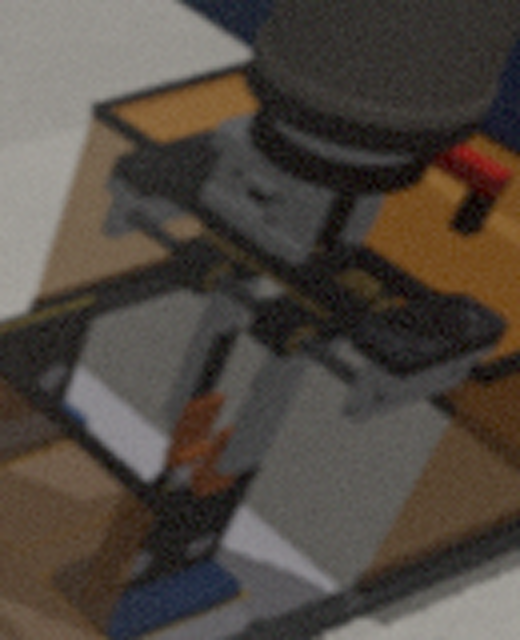

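The clamp is centred over the plate. The 10 N upward force suggests the edge has reached the depth stop, so I'll back off 2 mm and open slowly.

Call:
step_arm(
  steps=[0, 0, 0.002, 0, 0, 0, 0.02, 0, 0, 0.002, 0, 0, 0, 0.03, 0, 0, 0.002, 0, 0, 0, 0.035, 0, 0, 0.002, 0, 0, 0, 0.04, 0, 0, 0.002, 0, 0, 0, 0.045, 0, 0, 0.002, 0, 0, 0, 0.05, 0, 0, 0.002, 0, 0, 0, 0.06, 0, 0, 0.002, 0, 0, 0, 0.075, 0, 0, 0.002, 0, 0, 0, 0.08, 0, 0, 0.002, 0, 0, 0, 0.08],
)

```text
clock: 33.85
position: [661.8, 223.8, 126.1]
ee_rot: [0.001, 0.687, 0.727, 0.002]
wrist_force: [0.7, 0.8, 0.0]
opening: 79.9
```

Call:
step_arm(
  steps=[0, 0, 0.02, 0, 0, 0, 0.08, 0, 0, 0.06, 0, 0, 0, 0.08, 0, 0, 0.11, 0, 0, 0, 0.08, 0, 0, 0.17, 0, 0, 0, 0.08, 0, 0, 0.19, 0, 0, 0, 0.08, 0, 0, 0.19, 0, 0, 0, 0.08],
)

```text
clock: 34.6
position: [662.2, 224.2, 318.4]
ee_rot: [0.002, 0.687, 0.727, 0.003]
wrist_force: [0.3, -0.5, -0.7]
opening: 80.0
```

```bash
python3 - <<'E'
from h import *
print(r.get_obs()["position"],r.get_obs()["wrist_force"])
s=snap("wrist"); crop(s,90,80,340,270,3,"w14c");a=snap("scene");crop(a,370,120,560,280,4,"a14c");b=snap("side");crop(b,200,60,350,190,5,"b14c")
E
```

```text
[662.15135988 224.21086273 318.41402361] [ 0.30031841 -0.49503975 -0.71085993]
```

View pics/w14c.png

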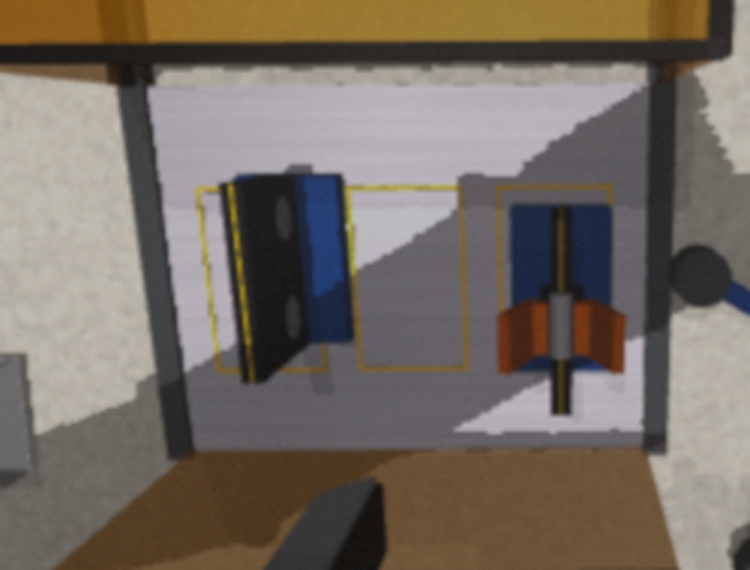

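View pics/a14c.png

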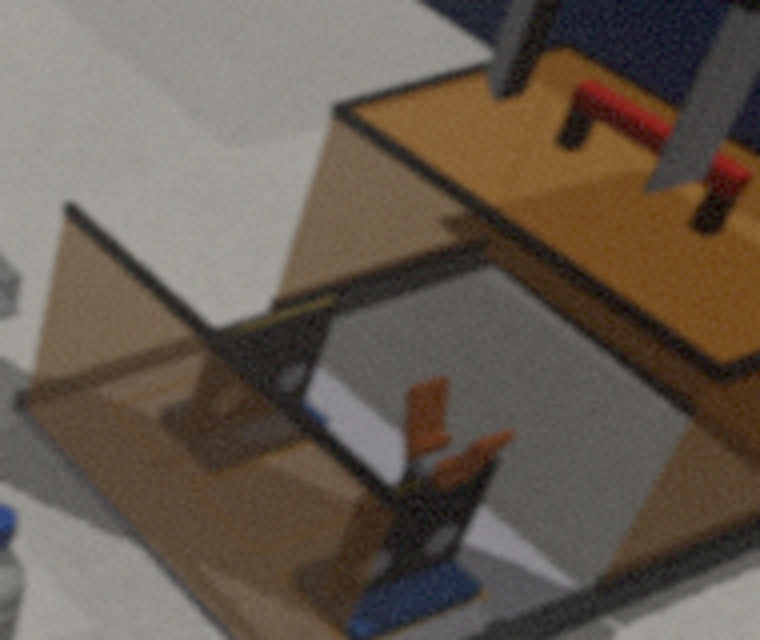

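View pics/b14c.png

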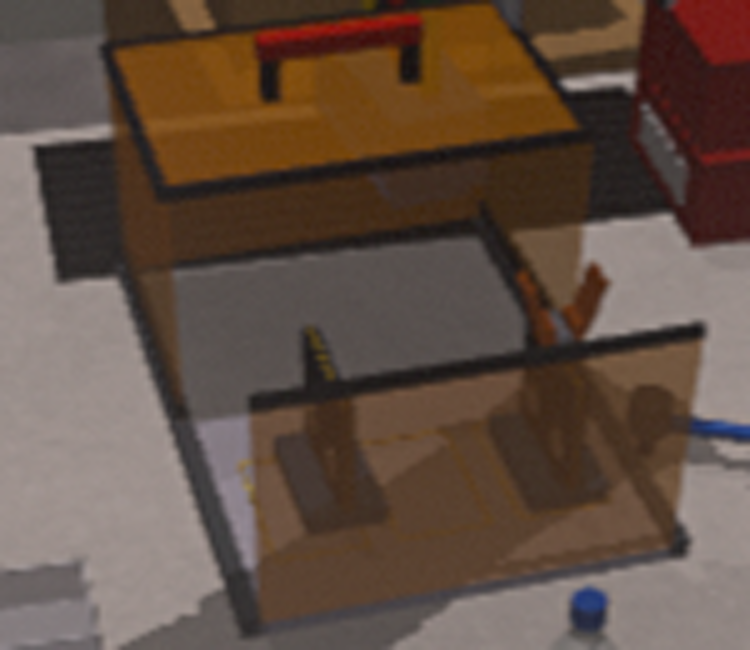

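Clamp 3 grips the middle of blank B's edge squarely. Next is clamp 2.

Call:
step_arm(
  steps=[-0.02, -0.445, -0.018, 0, 0, 0.039, 0.094, -0.02, -0.445, -0.018, 0, 0, 0.039, 0.094, -0.02, -0.445, -0.018, 0, 0, 0.039, 0.094, -0.02, -0.445, -0.018, 0, 0, 0.039, 0.094, -0.02, -0.445, -0.018, 0, 0, 0.039, 0.094, -0.02, -0.445, -0.018, 0, 0, 0.039, 0.094, -0.02, -0.445, -0.018, 0, 0, 0.039, 0.094, -0.02, -0.445, -0.018, 0, 0, 0.039, 0.094, -0.02, -0.445, -0.018, 0, 0, 0.039, 0.094, -0.02, -0.445, -0.018, 0, 0, 0.039, 0.094],
)

```text
clock: 36.0
position: [641.5, -219.3, 296.3]
ee_rot: [0.001, 0.672, 0.741, 0.001]
wrist_force: [-0.4, -0.1, 0.0]
opening: 94.1
```

```bash
python3 - <<'E'
from h import *
o=r.get_obs(); print(o["position"],o["ee_rot"].round(4),o["qpos"].round(2))
s=snap("wrist","w15");crop(s,210,90,360,300,3,"w15c")
E
```

```text
[ 641.52061039 -219.29003911  296.26009363] [6.000e-04 6.718e-01 7.407e-01 1.200e-03] [ 0.51  0.4  -0.38  1.47  0.15  1.3   0.22]
```

View pics/w15c.png

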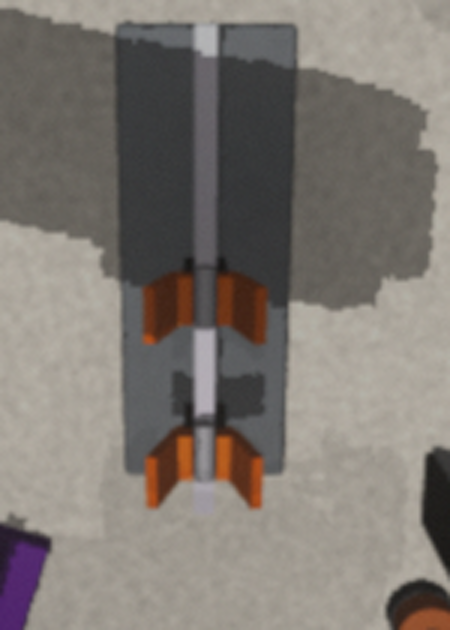

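```bash
python3 - <<'E'
from h import *
s=snap("wrist"); C=lambda u,v:(210+u/3,90+v/3)
for u,v in((145,287),(146,344),(266,287),(266,342)): print(ray(s,C(u,v),120).round(1))
E
```

```text
[ 616.5 -213.4  120. ]
[ 618.8 -237.3  120. ]
[ 665.6 -208.6  120. ]
[ 668.3 -231.6  120. ]
```

Call:
step_arm(
  steps=[0.001, -0.0035, -0.06, 0, 0, 0, 0.094, 0.001, -0.0035, -0.12, 0, 0, 0, 0.094, 0.001, -0.0035, -0.17, 0, 0, 0, 0.094, 0.001, -0.0035, -0.2, 0, 0, 0, 0.094, 0.001, -0.0035, -0.205, 0, 0, 0, 0.094, 0.001, -0.0035, -0.205, 0, 0, 0, 0.094, 0.001, -0.0035, -0.205, 0, 0, 0, 0.06, 0.001, -0.0035, -0.205, 0, 0, 0, 0.04, 0.001, -0.0035, -0.205, 0, 0, 0, 0.02, 0.001, -0.0035, -0.205, 0, 0, 0, 0.02, 0.001, -0.0035, -0.205, 0, 0, 0, 0.02, 0.001, -0.0035, -0.205, 0, 0, 0, 0.02],
  force=25,
)

```text
clock: 37.6
position: [642.6, -223.1, 91.6]
ee_rot: [0.001, 0.672, 0.741, 0.001]
wrist_force: [0.1, -0.3, 0.1]
opening: 37.7
```

Call:
step_arm(
  steps=[0, 0, 0, 0, 0, 0, 0.02, 0, 0, 0, 0, 0, 0, 0.02, 0, 0, 0, 0, 0, 0, 0.02, 0, 0, 0, 0, 0, 0, 0.02, 0, 0, 0, 0, 0, 0, 0.02, 0, 0, 0, 0, 0, 0, 0.02],
)

```text
clock: 38.35
position: [642.6, -223.1, 92.3]
ee_rot: [0.001, 0.672, 0.741, 0.001]
wrist_force: [-5.3, 1.2, 10.9]
opening: 27.4
```

Call:
step_arm(
  steps=[0, 0, 0.01, 0, 0, 0, 0.02, 0, 0, 0.03, 0, 0, 0, 0.02, 0, 0, 0.07, 0, 0, 0, 0.02, 0, 0, 0.12, 0, 0, 0, 0.02, 0, 0, 0.16, 0, 0, 0, 0.02, 0, 0, 0.19, 0, 0, 0, 0.02, 0, 0, 0.19, 0, 0, 0, 0.02],
)

```text
clock: 39.22
position: [643.7, -223.2, 286.3]
ee_rot: [0.003, 0.672, 0.741, 0.002]
wrist_force: [0.1, -0.0, -0.9]
opening: 27.1
```

Call:
step_arm(
  steps=[-0.012, 0.045, 0.005, 0, 0, -0.039, 0.02, -0.025, 0.095, 0.005, 0, 0, -0.039, 0.02, -0.04, 0.145, 0.005, 0, 0, -0.039, 0.02, -0.055, 0.195, 0.005, 0, 0, -0.039, 0.02, -0.07, 0.245, 0.005, 0, 0, -0.039, 0.02, -0.085, 0.295, 0.005, 0, 0, -0.039, 0.02, -0.1, 0.345, 0.005, 0, 0, -0.039, 0.02, -0.115, 0.395, 0.005, 0, 0, -0.039, 0.02, -0.124, 0.435, 0, 0, 0, -0.039, 0.02, -0.127, 0.453, -0.02, 0, 0, -0.039, 0.02, -0.127, 0.453, -0.035, 0, 0, -0.039, 0.02, -0.127, 0.453, -0.035, 0, 0, -0.039, 0.02],
)

```text
clock: 40.72
position: [516.4, 228.4, 250.1]
ee_rot: [0.003, 0.686, 0.727, 0.001]
wrist_force: [-0.1, -1.0, -0.2]
opening: 27.4
```

```bash
python3 - <<'E'
from h import *
o=r.get_obs(); print(o["position"],o["ee_rot"].round(4),o["opening"])
s=snap("wrist","w16"); crop(s,230,110,330,310,4,"w16c")
E
```

```text
[516.40718016 228.39982795 250.14743264] [0.0031 0.6864 0.7272 0.0011] 27.388717836453004
```

View pics/w16.png

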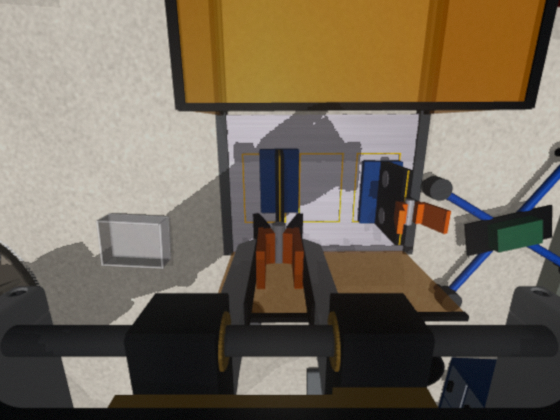

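View pics/w16c.png

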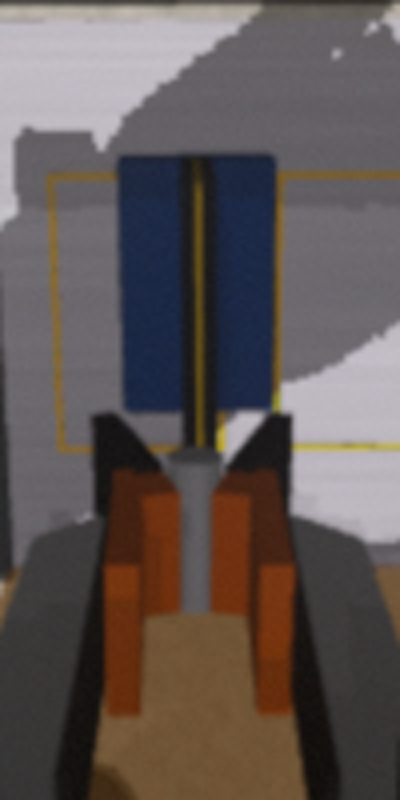

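```bash
python3 - <<'E'
from h import *
s=snap("wrist"); C=lambda u,v:(230+u/4,110+v/4)
f=[ray(s,C(*p),24) for p in((119,156),(275,155),(271,411),(125,412))]
print(np.round(f,1),np.mean(f,0))
print([ray(s,C(*p),102).round(1) for p in((199,165),(199,445))]); p=r.get_obs()["position"]; print(p,[ray(s,C(*q),p[2]-12).round(1) for q in((196,460),(196,612))])
M=R.from_quat(np.roll(r.get_obs()["ee_rot"],-1)).as_matrix(); print(M[:,1],M[:,2])
E
```

```text
[[490.2 274.7  24. ]
 [542.7 278.   24. ]
 [548.2 187.9  24. ]
 [496.  184.7  24. ]] [519.26975652 231.31726848  24.        ]
[array([516.1, 280.4, 102. ]), array([520.8, 199.9, 102. ])]
[517.18425696 228.67136649 251.58119517] [array([516.4, 243.5, 239.6]), array([518. , 215. , 239.6])]
[0.99835344 0.05682415 0.0078378 ] [ 0.00795004 -0.00174953 -0.99996687]
```

Call:
step_arm(
  steps=[0.002, 0.0025, -0.03, 0, 0.008, 0, 0.02, 0.002, 0.0025, -0.06, 0, 0.008, 0, 0.02, 0.002, 0.0025, -0.075, 0, 0.008, 0, 0.02, 0.002, 0.0025, -0.078, 0, 0.008, 0, 0.02, 0.002, 0.0025, -0.078, 0, 0.008, 0, 0.02],
)

```text
clock: 41.45
position: [519.6, 231.3, 174.5]
ee_rot: [0.001, 0.687, 0.727, -0.0]
wrist_force: [0.1, 0.6, -0.2]
opening: 27.1
```

```bash
python3 - <<'E'
from h import *
s=snap("wrist"); crop(s,230,110,330,310,4,"w17c")
print(r.get_obs()["position"])
E
```

```text
[519.7157246  231.39189274 174.64962148]
```

View pics/w17c.png

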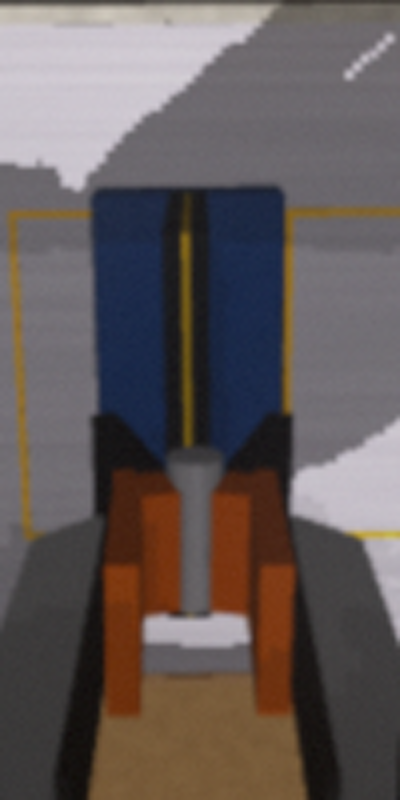

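Call:
step_arm(
  steps=[-0.0015, 0, -0.015, 0, 0, 0, 0.02, -0.0015, 0, -0.03, 0, 0, 0, 0.02, -0.0015, 0, -0.04, 0, 0, 0, 0.02, -0.0015, 0, -0.046, 0, 0, 0, 0.02, -0.0015, 0, -0.049, 0, 0, 0, 0.02, -0.0015, 0, -0.049, 0, 0, 0, 0.02],
)

```text
clock: 42.25
position: [518.3, 231.5, 125.6]
ee_rot: [0.001, 0.687, 0.727, -0.0]
wrist_force: [0.5, 0.3, -0.5]
opening: 27.1
```

```bash
python3 - <<'E'
from h import *
s=snap("wrist"); crop(s,230,110,330,310,4,"w18c")
print(r.get_obs()["position"],r.get_obs()["wrist_force"])
E
```

```text
[518.35088967 231.4914365  125.83603051] [-0.37947813  0.1744782  -1.47274303]
```

View pics/w18c.png

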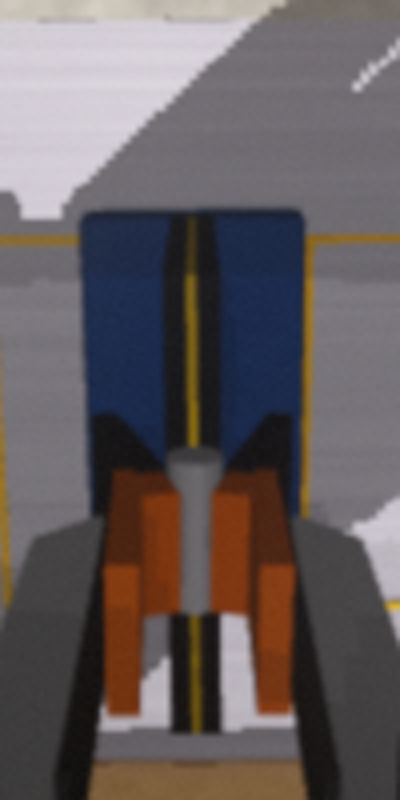

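Centred at the same depth, with no contact force. Release and rise.

Call:
step_arm(
  steps=[0, 0, 0, 0, 0, 0, 0.028, 0, 0, 0, 0, 0, 0, 0.035, 0, 0, 0, 0, 0, 0, 0.04, 0, 0, 0, 0, 0, 0, 0.045, 0, 0, 0, 0, 0, 0, 0.05, 0, 0, 0, 0, 0, 0, 0.06, 0, 0, 0, 0, 0, 0, 0.075, 0, 0, 0, 0, 0, 0, 0.08, 0, 0, 0, 0, 0, 0, 0.08],
)

```text
clock: 43.42
position: [518.4, 231.5, 125.8]
ee_rot: [0.001, 0.687, 0.727, 0.0]
wrist_force: [0.2, 0.0, 0.0]
opening: 79.8
```

Call:
step_arm(
  steps=[0, 0, 0.02, 0, 0, 0, 0.08, 0, 0, 0.06, 0, 0, 0, 0.08, 0, 0, 0.11, 0, 0, 0, 0.08, 0, 0, 0.17, 0, 0, 0, 0.08, 0, 0, 0.21, 0, 0, 0, 0.08, 0, 0, 0.21, 0, 0, 0, 0.08],
)

```text
clock: 44.18
position: [519.1, 232.5, 340.4]
ee_rot: [0.002, 0.687, 0.727, 0.003]
wrist_force: [-0.7, 0.4, -1.4]
opening: 80.1
```

```bash
python3 - <<'E'
from h import *
o=r.get_obs();print(o["position"],o["ee_rot"].round(4),o["qpos"].round(2))
s=snap("wrist"); crop(s,180,70,480,270,2.5,"w19c");a=snap("scene");crop(a,370,120,560,280,4,"a19c");b=snap("side","b19");crop(b,200,60,350,190,5,"b19c")
E
```

```text
[519.13189179 232.46780705 340.39962754] [0.0022 0.6866 0.727  0.0029] [-0.    0.21 -0.62  1.64  0.13  1.33 -0.59]
```

View pics/w19c.png

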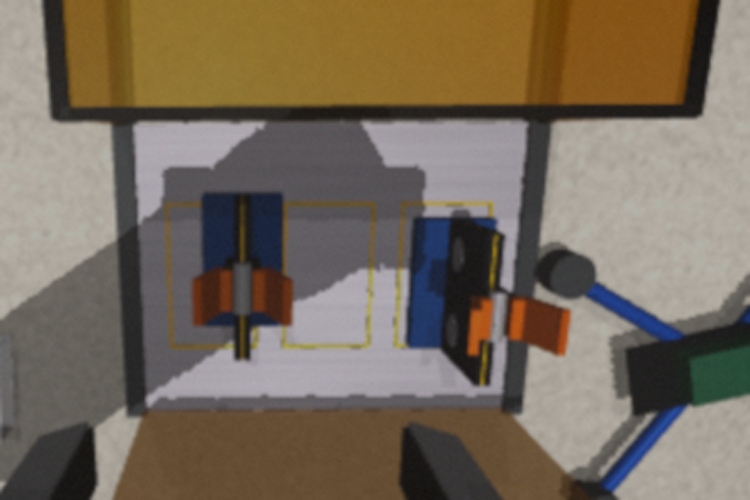

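View pics/a19c.png

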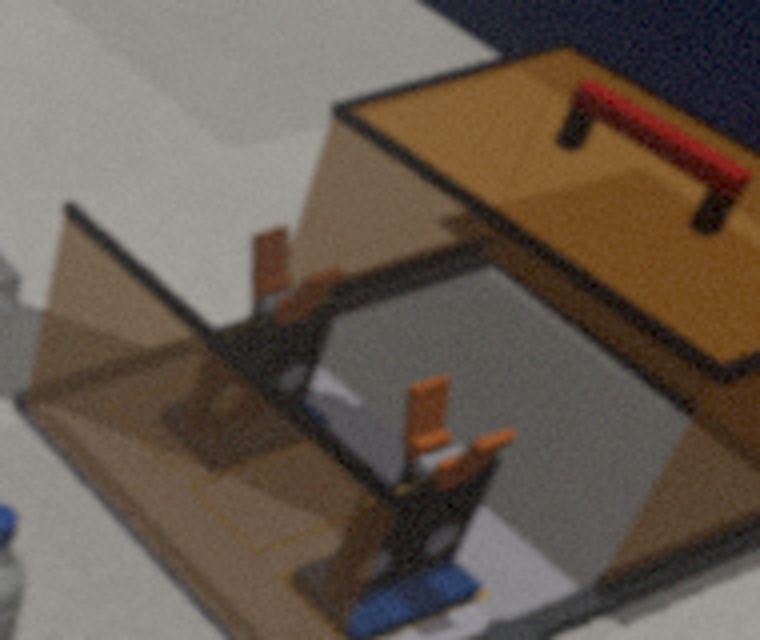

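View pics/b19c.png

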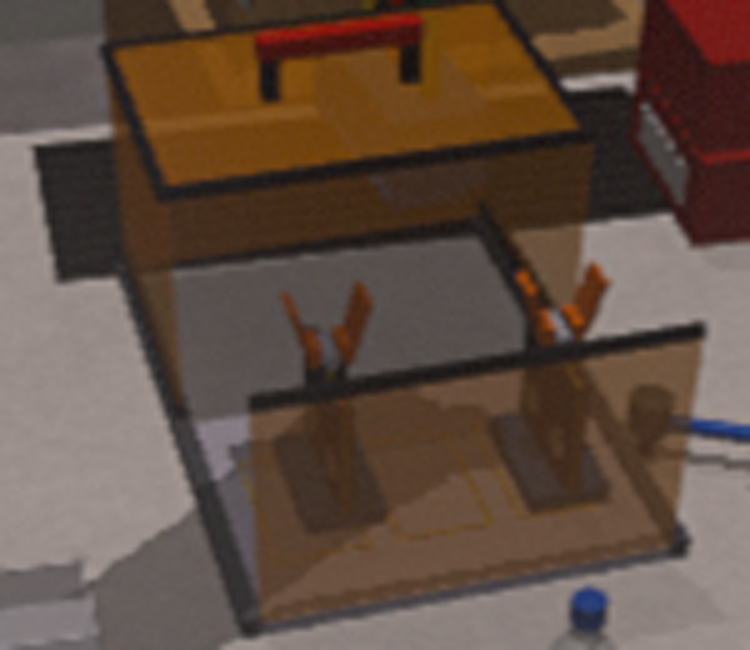

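View pics/b19.png

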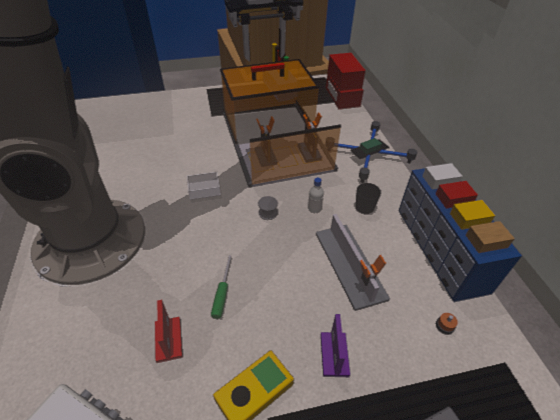

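Call:
step_arm(
  steps=[0.049, 0.19, 0.01, 0, 0, -1.57, 0.094, 0.049, 0.19, 0.01, 0, 0, -1.57, 0.094, 0.049, 0.19, 0.01, 0, 0, -1.57, 0.094, 0.049, 0.19, 0.01, 0, 0, -1.57, 0.094, 0.049, 0.19, 0.01, 0, 0, -1.57, 0.094, 0.049, 0.19, 0.01, 0, 0, -1.57, 0.094, 0.049, 0.19, 0.01, 0, 0, -1.57, 0.094, 0.049, 0.19, 0.01, 0, 0, -1.57, 0.094, 0.049, 0.19, 0.01, 0, 0, -1.57, 0.094, 0.049, 0.19, 0.01, 0, 0, -1.57, 0.094, 0.049, 0.19, 0.01, 0, 0, -1.57, 0.094, 0.049, 0.19, 0.01, 0, 0, -1.57, 0.094],
)

```text
clock: 45.82
position: [566.9, 421.2, 345.4]
ee_rot: [0.001, 1.0, 0.03, -0.001]
wrist_force: [0.2, -0.3, -0.3]
opening: 93.7
```

```bash
python3 - <<'E'
from h import *
o=r.get_obs();print(o["position"],o["ee_rot"].round(4),o["qpos"].round(2))
s=snap("wrist","w20")
E
```

```text
[566.91388998 421.21419636 345.38624453] [ 7.000e-04  9.996e-01  2.950e-02 -1.000e-03] [-0.47  0.43 -0.38  1.32  0.16  1.43 -2.36]
```

View pics/w20.png

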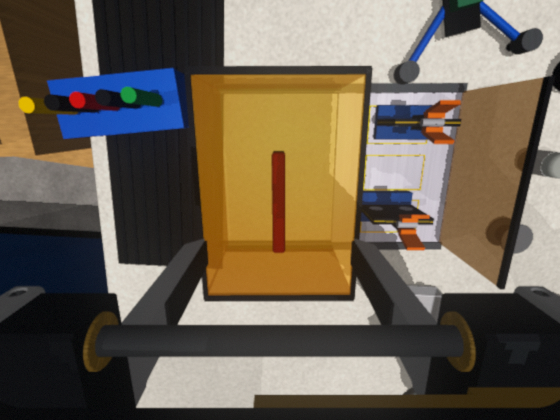

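The handle (278, 152-252) is centred between the fingers. Descend and grip.

Call:
step_arm(
  steps=[0, 0, -0.06, 0, 0, 0, 0.094, 0, 0, -0.11, 0, 0, 0, 0.094, 0, 0, -0.14, 0, 0, 0, 0.094, 0, 0, -0.146, 0, 0, 0, 0.094, 0, 0, -0.146, 0, 0, 0, 0.05, 0, 0, -0.146, 0, 0, 0, 0.03, 0, 0, -0.146, 0, 0, 0, 0.008, 0, 0, -0.146, 0, 0, 0, 0.008, 0, 0, -0.146, 0, 0, 0, 0.008, 0, 0, -0.146, 0, 0, 0, 0.008, 0, 0, -0.146, 0, 0, 0, 0.008, 0, 0, -0.146, 0, 0, 0, 0.008],
  force=20,
)

```text
clock: 47.38
position: [567.0, 421.2, 199.5]
ee_rot: [0.001, 1.0, 0.029, -0.001]
wrist_force: [0.5, 0.0, 0.1]
opening: 17.1
```

Call:
step_arm(
  steps=[0, 0, 0, 0, 0, 0, 0.008, 0, 0, 0, 0, 0, 0, 0.008, 0, 0, 0, 0, 0, 0, 0.008],
)

```text
clock: 47.75
position: [566.9, 421.3, 199.5]
ee_rot: [0.001, 1.0, 0.029, -0.001]
wrist_force: [-0.3, 0.7, 0.9]
opening: 13.8
```

Call:
step_arm(
  steps=[0.001, -0.01, 0, 0, 0, 0, 0.008, 0.002, -0.03, 0, 0, 0, 0, 0.008, 0.003, -0.05, 0, 0, 0, 0, 0.008, 0.004, -0.07, 0, 0, 0, 0, 0.008, 0.005, -0.09, 0, 0, 0, 0, 0.008, 0.006, -0.11, 0, 0, 0, 0, 0.008, 0.008, -0.13, 0, 0, 0, 0, 0.008, 0.009, -0.15, 0, 0, 0, 0, 0.008, 0.01, -0.165, 0, 0, 0, 0, 0.008, 0.011, -0.178, 0, 0, 0, 0, 0.008, 0.011, -0.185, 0, 0, 0, 0, 0.008, 0.011, -0.188, 0, 0, 0, 0, 0.008],
)

```text
clock: 49.25
position: [578.6, 232.4, 199.5]
ee_rot: [0.001, 1.0, 0.029, -0.0]
wrist_force: [9.5, 2.2, -7.4]
opening: 13.6
```

Call:
step_arm(
  steps=[0, -0.003, 0, 0, 0, 0, 0.008, 0, -0.006, 0, 0, 0, 0, 0.008, 0.001, -0.009, 0, 0, 0, 0, 0.008, 0.001, -0.011, 0, 0, 0, 0, 0.008, 0.001, -0.011, 0, 0, 0, 0, 0.008],
)

```text
clock: 49.88
position: [579.4, 222.1, 199.4]
ee_rot: [0.0, 1.0, 0.029, -0.0]
wrist_force: [2.6, 5.1, -3.5]
opening: 13.9
```

Call:
step_arm(
  steps=[0, -0.001, 0, 0, 0, 0, 0.008, 0, -0.002, 0, 0, 0, 0, 0.008, 0, -0.003, 0, 0, 0, 0, 0.008, 0, -0.003, 0, 0, 0, 0, 0.008],
)

```text
clock: 50.38
position: [579.3, 222.1, 199.4]
ee_rot: [-0.002, 1.0, 0.031, 0.0]
wrist_force: [7.5, 15.0, -10.2]
opening: 14.0
```

The position no longer changes while the force rises, so the guard is at its shut stop after 199 mm of travel. Ease off, release and retreat.

Call:
step_arm(
  steps=[0, 0.001, 0, 0, 0, 0, 0.014, 0, 0.001, 0, 0, 0, 0, 0.05, 0, 0.001, 0, 0, 0, 0, 0.08, 0, 0.001, 0, 0, 0, 0, 0.08, 0, 0.001, 0, 0, 0, 0, 0.08, 0, 0.001, 0.04, 0, 0, 0, 0.08, 0, 0.001, 0.1, 0, 0, 0, 0.08, 0, 0.001, 0.16, 0, 0, 0, 0.08, 0, -0.06, 0.2, 0, 0, 0, 0.08, -0.02, -0.12, 0.2, 0, 0, 0, 0.08, -0.02, -0.18, 0.2, 0, 0, 0, 0.08, -0.02, -0.18, 0.2, 0, 0, 0, 0.08],
)

```text
clock: 51.88
position: [559.1, 37.0, 400.0]
ee_rot: [-0.001, 1.0, 0.027, 0.001]
wrist_force: [-0.3, 1.5, 0.4]
opening: 80.0
```

```bash
python3 - <<'E'
from h import *
s=snap("wrist","w21");a=snap("scene");crop(a,370,120,560,300,4,"a21c");b=snap("side","b21");crop(b,200,60,350,190,5,"b21c")
E
```

```text
(no output)
```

View pics/a21c.png

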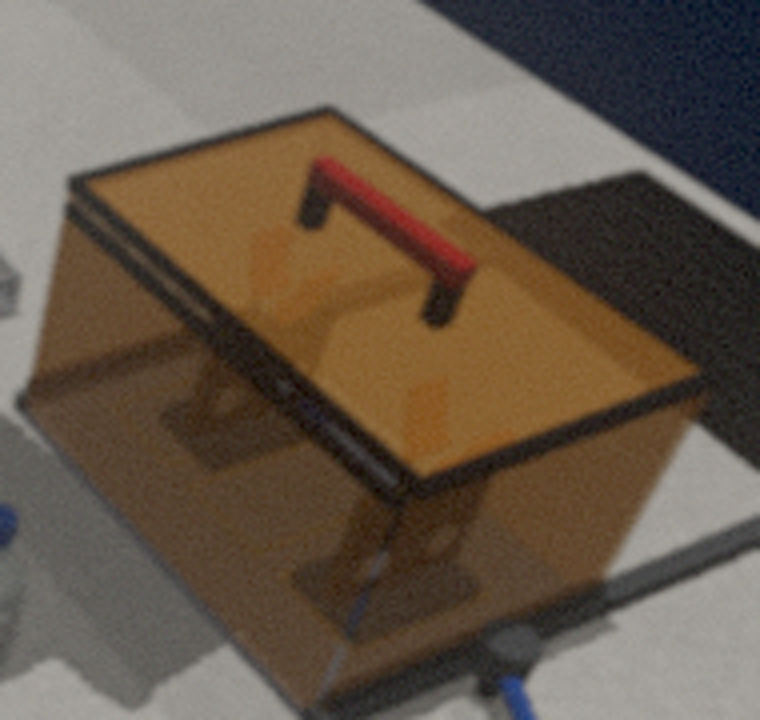

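View pics/b21.png

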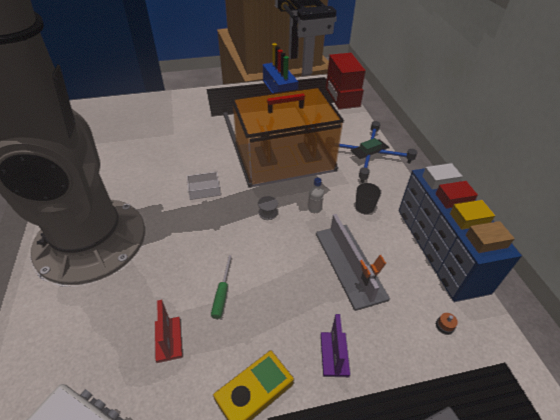

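View pics/w21.png

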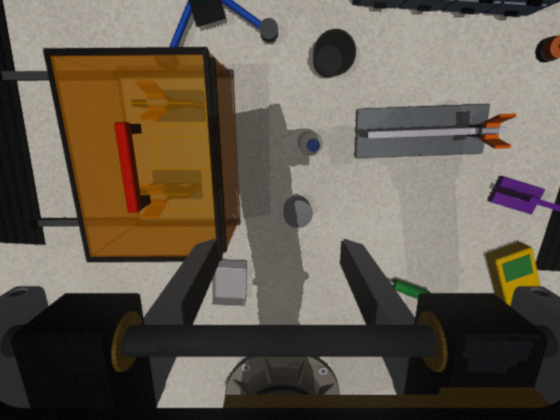

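```bash
python3 - <<'E'
from h import *
a=snap("scene");A=lambda u,v:(370+u/4,120+v/4)
e=[ray(a,A(*p),182) for p in((72,182),(412,492))]; h=[ray(a,A(*p),224) for p in((318,160),(472,268))]
print(e,h,np.mean(e,0)); o=r.get_obs(); print(o["qd"].round(3),o["wrist_force"].round(1))
E
```

```text
[array([449.99831077, 117.6799224 , 182.        ]), array([723.12878091, 129.10346321, 182.        ])] [array([529.17769761, 215.57693965, 224.        ]), array([636.0690679 , 224.88051266, 224.        ])] [586.56354584 123.3916928  182.        ]
[-0.012  0.005 -0.007  0.     0.003  0.     0.002] [-0.1  0.2 -0.4]
```

The roof's front edge moved 201 mm from its open position, so the guard is shut. Handing in.

```bash
python3 - <<'E'
from station import r
print(r.sign_off(), r.get_obs()["clock"])
E
```

```text
the job is handed in; nothing more can be done
the job is handed in; nothing more can be done
```

The job is done and handed in at about 52 s on the robot's clock, but sign-off gave no verdict. I opened the guard, stood both blanks on the bed, put one clamp on each, and shut the guard again. There were only two blue blanks, so clamp 1 stays on the rail as the spare. The red and purple look-alikes were left alone.

**Last checks:**
- **Guard:** it is shut against its stop. The gripped handle travelled 199 mm from the open stop, and the images give 201 mm.
- **Blanks:** both stand upright under the hood, each with a clamp over the middle of its top edge. I judged the clamp depth and centring from pictures and contact force, with no direct reading.
- **Bystanders:** in the final pictures all five look to be where they started; I did not measure them. The arm was clear of everything at hand-in.

**What did not go as expected:**
- **Guard start:** it began about 19 mm open, so my first estimate of the bed centre was off until the outlines were visible.
- **Force on opening:** because of that I pressed the handle against the open stop, with about 42 N at the wrist for a moment. This was on the fingers, not the gripper body. The interface raised no failure.
- **Knocked blank:** one blank shifted about 20 mm after I placed it, to bed (-62, +12) mm. That is within limits, so I clamped it where it stood.

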